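# Line up the heel blocks by size on the rack

### The arm

A 6-joint arm with a two-finger parallel gripper is mounted at the origin on the work surface. World frame = base frame: x ahead of the robot, y to its left, z up, the work surface at z = 0. Lengths are in m, angles in rad, forces in N, time in s.
With the tool pointing down it reaches from about 0.35 to 0.725 m from the base axis. Payload 4.3 kg.
Tool frame: the origin (TCP) lies between the finger pads; the fingertips stand arm.tcp_to_tips ahead of it and the grasp point (between the pads) is the TCP (arm.tcp_to_tips is the distance from the TCP to the fingertips, in m); z points along the fingers, y is the direction in which the jaws open and shut (so a half turn about z gives the same grasp; the last joint's range is limited). The gripper opens to 85 mm and grips with 20 to 120 N. Pads are 22 mm wide; open, the fingers measure 114 mm over their backs; the gripper's body (76 mm by 85 mm) begins 54 mm behind the grasp point. The pads swing forward as they close: fully open they stand 13 mm farther back than shut.
Start: joints at [1.137, 0.377, 0.081, 1.274, 0, 1.46], TCP at [0.183, 0.545, 0.25] pointing down, gripper open.
Joint ranges: [-2.72, 2.72], [-0.84, 1.66], [-1.02, 1.22], [-1.77, 2.12], [-1.37, 1.28], [-3.14, 3.14]. Speed limits (rad/s): [2.57, 2.57, 3.14, 3.14, 3.14, 3.14].

### API

Orientations are given as a rotation vector (axis times angle).
In Python, from cell import arm gives the robot as it stands.
- The arm moves only by the tool send_rows, never from a script. Its argument "rows" is a list of rows, each a list of 7 numbers: the turn, a rotation vector about the tool's x, y, z in degrees, then the shift along the tool's x, y, z in mm, then the opening, from 0 (shut) to 1 (fully open). A call has 1 to 8 rows; each row shifts and turns the commanded pose from where the row before left it, along the tool's axes as they then stand; what a row does not reach is not made up. A row lasts 1/12 s, in which the tool goes at most 41.7 mm and 7.16 degrees, less where a joint would pass 70% of its speed; a pose out of reach is approached as far as the arm can. A call with a gripper value outside its range is refused whole. The fingers move at their own pace and stop on an object; "newtons" is the grip in N (left out, the last holds). Time passes only in rows, so rows that do not move let the fingers close. It gives the time, the measured TCP pose, the force and the opening at its end, in the units of the state.
- arm.state(): the state, without advancing time (a new reading comes with each control period).
- arm.read_camera(name): name is "scene" or "top"; returns a dict with "color" (384x512x3 uint8, red, green, blue), "depth" (384x512 float32, m along the optical axis (not along the pixel's ray), 0 where there is no reading), "camera_matrix" (3x3 intrinsics, pixels), "rvec" (rotation vector, rad) and "tvec" (3), from world to camera coordinates, as OpenCV has them. Camera axes: x right, y down, z forward; pixel columns grow to the right and rows downward; lengths in m; the calibration is good to about 2 mm. A picture is of the moment at which its call begins.
- arm.job_done(): hands the job in, once; it reports no verdict.
Trained networks look in a picture, given as the dict that the camera call returned (one of the last four; its "shot" number tells which), for a name from the list of things; names that differ only in an ending like _2 or _b are one class to them, and where a whole thing is asked for, a point or a joint stands for the part that bears it (a point fixed in the world has none). Each returns a list of dicts, best first, with "confidence" (0 to 1); they miss things now and then, are a little off and sometimes report something else, mostly with a low value. They report only what shows in the picture. A call takes as long as a camera call. They do not tell look-alikes from the thing itself.
- arm.search_frame(picture, label): "box" ([left, top, right, bottom] in pixels, round what is visible of it).
- arm.pinpoint(picture, label): "xy" ([column, row] in pixels: a listed point, or the origin of a listed thing).
The state is a dict: "time": time; "q": joint angles; "joint_vel": joint speeds; "joint_efforts": joint torques, N m; "ee_pos": TCP position; "eef_rot": TCP orientation; "contact_force": force on the tool from outside, world axes, zero at the start; "wrist_torque": the same for the moment, N m; "opening": finger opening in m.
Only numpy, scipy, OpenCV 4.12 (cv2) and the standard library are available. Lean on these libraries where they do the work, as an engineer would, in place of code of your own. Each camera call takes 0.05 s, during which the arm holds its last target.

### The job

Line up the four shoe heel blocks on the rack in order of size, each standing upright in the middle of its own mark plate: the smallest on the mark beside the upright end stop, growing away from it to the largest at the far end. The smallest is still seated in the mould: press the mould's ejector lever down until the heel has risen fully, then take it out.

Things in the scene. Friction and masses are not known exactly. Their poses are not given: they have to be found in the camera images.
- heel_1: Smallest of four loose D-shaped shoe heels, dark brown leather on a black rubber foot, 46 x 36 x 26 mm (x, y, z), 50 g +-30 %. Sides flat: grip across y. Origin: centre of underside; +x to the round back. Starts in the mould's pocket (1.5 mm play), top flush at 38 mm, underside 12 mm above the table: no grip until ejected 18 mm straight up (it stays up, foot 8 mm in the pocket).
- heel_2: Second smallest of four loose D-shaped shoe heels, dark brown leather on a black rubber foot, 52 x 42 x 38 mm (x, y, z), 70 g +-30 %. Sides flat: grip across y. Origin: centre of underside; +x to the round back. Starts upright on the table.
- heel_3: Second largest of four loose D-shaped shoe heels, dark brown leather on a black rubber foot, 58 x 48 x 50 mm (x, y, z), 100 g +-30 %. Sides flat: grip across y. Origin: centre of underside; +x to the round back. Starts upright on the table.
- heel_4: Largest of four loose D-shaped shoe heels, dark brown leather on a black rubber foot, 64 x 54 x 62 mm (x, y, z), 130 g +-30 %. Sides flat: grip across y. Origin: centre of underside; +x to the round back. Starts upright on the table.
- mark_a: End mark in a straight row of four equal dark steel plates, a-b-c-d towards their own +y (along the row), 66 x 66 x 2 mm, 90 mm pitch, fixed on a wooden rack board. Origin: centre of its underside, 15 mm above the table; its top is 17 mm above the table. A blue fence 30 mm high runs along the far side, 38 mm from the plates' centres.
- mark_b: Second mark in a straight row of four equal dark steel plates, a-b-c-d towards their own +y (along the row), 66 x 66 x 2 mm, 90 mm pitch, fixed on a wooden rack board. Origin: centre of its underside, 15 mm above the table; its top is 17 mm above the table. A blue fence 30 mm high runs along the far side, 38 mm from the plates' centres.
- mark_c: Third mark in a straight row of four equal dark steel plates, a-b-c-d towards their own +y (along the row), 66 x 66 x 2 mm, 90 mm pitch, fixed on a wooden rack board. Origin: centre of its underside, 15 mm above the table; its top is 17 mm above the table. A blue fence 30 mm high runs along the far side, 38 mm from the plates' centres.
- mark_d: Other end mark in a straight row of four equal dark steel plates, a-b-c-d towards their own +y (along the row), 66 x 66 x 2 mm, 90 mm pitch, fixed on a wooden rack board. Origin: centre of its underside, 15 mm above the table; its top is 17 mm above the table. A blue fence 30 mm high runs along the far side, 38 mm from the plates' centres.
- end_stop: End stop of the rack: upright round steel post with a cap, 26 mm wide, 78 mm tall, on a 50 x 36 mm foot, fixed at one end of the row, 77 mm from the centre of the nearest mark. It may stand beside mark a or mark d; the other end has only a flat black pad. Origin: centre of the foot's underside, on the board.
- lever_pad (a point): Top centre of the ejector lever's black pad, 34 x 40 mm, on the robot side of the mould (fixed aluminium block 80 x 96 x 38 mm, pocket in its top), 107 mm from the pocket's centre. Starts 44 mm up, sloping slightly. Press straight down with about 5 N: it stops 22 mm lower, heel fully up; both stay there. x points to the mould, y along the hinge.
Things that resemble listed ones, but are neither listed nor needed, are in the scene too. What is shaped like the heel_1 but green is not meant. What is shaped like the heel_4 but blue is not meant.

How it is judged:
By the outcome, as a careful person would: the job done as asked, in the order asked, and still so for the second after the job is handed in, with the robot touching nothing.
It also fails if it takes over 112 s, if anything falls off the work surface, if the arm or the gripper's body presses on something with over 40 N, if the wrist force passes 120 N, or if a joint passes its speed limit or range.

## Working session

There is one attempt and no reset: what is moved stays moved. The work goes in short steps, Python scripts to look and compute and a tool call to move; the robot and the scene stay as the last step left them, time stands still between calls to the robot, and variables do not carry over. Pictures are saved under pics/ and viewed, and the job is handed in when it is done.

Besides the shell and the picture viewer there is one more tool, called after ">>>" as name([rows], argument=value, ...), one row to a line, values as JSON. send_rows: Moves the arm, as the interface text tells. Its arguments: {"type":"object","properties":{"rows":{"type":"array","items":{"type":"array","items":{"type":"number"}}},"newtons":{"type":"number"}},"required":["rows"]}

```bash
ls; mkdir -p pics
python3 - <<'E'
from cell import arm
import cv2
print(arm.state(), arm.tcp_to_tips)
for n in ("scene","top"):
    p=arm.read_camera(n); cv2.imwrite(f"pics/{n}0.png",p["color"][:,:,::-1])
    print(n,p["camera_matrix"],p["rvec"],p["tvec"])
    for l in ["heel_1","mark_a","end_stop","lever_pad"]:
        print(l,[(d["confidence"],d["box"]) for d in arm.search_frame(p,l)]);print([(d["confidence"],d["xy"]) for d in arm.pinpoint(p,l)])
E
```

```text
pics
{'time': 0.0, 'q': array([ 1.13673129e+00,  3.78068753e-01,  7.96204604e-02,  1.27438763e+00,
       -1.99443511e-05,  1.46051663e+00]), 'joint_vel': array([-0.00053915,  0.00090456, -0.00039478,  0.00076644, -0.00060035,
        0.00010888]), 'joint_efforts': array([-2.77994091e-03, -4.63606954e+01,  2.69875520e+01,  2.10990978e-02,
       -2.04217472e-04,  6.15990331e-06]), 'ee_pos': array([0.18266861, 0.54456321, 0.24935547]), 'eef_rot': array([-5.06296497e-01, -3.09998946e+00,  3.09376194e-03]), 'contact_force': array([-0.22264362,  0.17114837, -0.10934577]), 'wrist_torque': array([0.03078033, 0.00503973, 0.0276807 ]), 'opening': 0.08551908612404242} 0.019
scene [[359.99244707   0.         260.22976743]
 [  0.         359.99244707 191.43300367]
 [  0.           0.           1.        ]] [ 1.97720739  1.15773797 -0.5845096 ] [-0.20343698 -0.22751345  1.33257428]
heel_1 [(0.96, [261.1, 189.9, 281.9, 211.5]), (0.96, [286.6, 139.0, 311.7, 165.0]), (0.8, [121.1, 257.5, 144.1, 276.0]), (0.77, [165.3, 218.8, 182.6, 236.8]), (0.65, [139.2, 281.2, 169.8, 308.1]), (0.63, [286.4, 159.2
[... 957 characters left out ...]
7.1, 228.4]), (0.64, [219.6, 176.6, 240.0, 202.8]), (0.59, [158.3, 200.0, 189.9, 234.3])]
[(0.92, [175.8, 215.9]), (0.88, [271.6, 212.6]), (0.81, [229.2, 190.7]), (0.8, [389.9, 176.2]), (0.75, [337.6, 198.8]), (0.75, [138.9, 260.7]), (0.68, [377.6, 137.4])]
mark_a [(0.92, [289.9, 115.2, 316.5, 145.3]), (0.82, [250.4, 115.4, 277.7, 144.2]), (0.63, [212.1, 114.3, 239.2, 144.1]), (0.56, [172.4, 112.0, 202.5, 135.8])]
[(0.94, [226.7, 125.1]), (0.84, [300.6, 130.1]), (0.8, [265.8, 126.2]), (0.64, [186.6, 127.7])]
end_stop [(0.84, [141.8, 112.4, 161.5, 138.9]), (0.44, [158.4, 201.3, 187.5, 236.8]), (0.33, [262.5, 198.1, 288.5, 229.8])]
[(0.84, [154.4, 123.6])]
lever_pad []
[(0.61, [342.9, 245.3])]
```

Run:
```python
import cv2
a=cv2.imread("pics/scene0.png"); b=cv2.imread("pics/top0.png")
cv2.imwrite("pics/scene0c.png",cv2.resize(a[130:330,100:400],None,fx=2.66,fy=2.66,interpolation=cv2.INTER_CUBIC))
cv2.imwrite("pics/top0c.png",cv2.resize(b[90:315,110:410],None,fx=2.66,fy=2.66,interpolation=cv2.INTER_CUBIC))
```

```text
(no output)
```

View pics/scene0c.png

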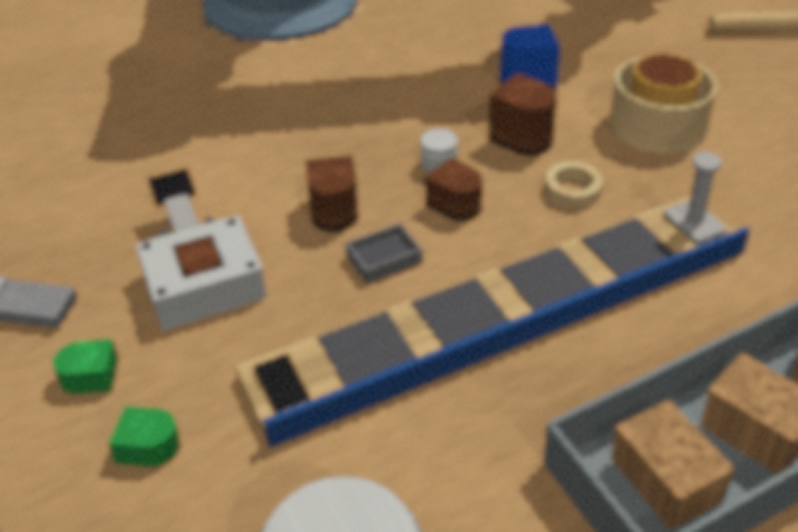

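View pics/top0c.png

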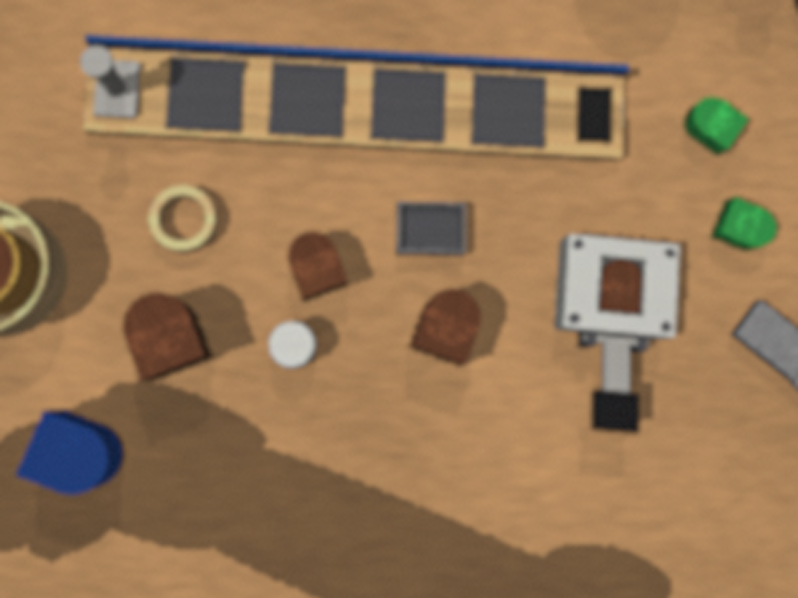

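View pics/top0.png

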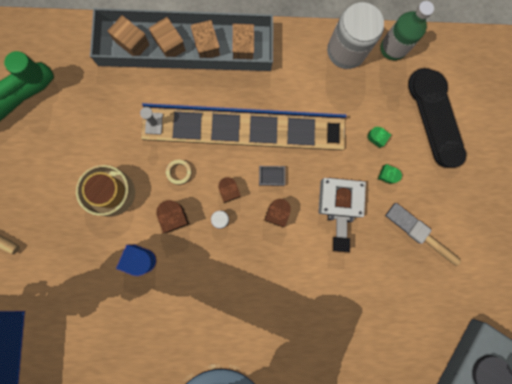

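The top view shows heel_4 at about (172,216), heel_2 at (229,189), heel_3 at (278,212) and heel_1 in the mould at (343,197). The green look-alikes are at (379,136) and (391,174), and the blue one is at (137,260). The end stop is at the left (+y) end, at (150,122). Next I'll measure the poses from the point cloud.

```bash
cat > h.py <<'E'
import numpy as np, cv2
from cell import arm
def cloud(p):
    K=p["camera_matrix"];d=p["depth"];R=cv2.Rodrigues(p["rvec"])[0];t=np.asarray(p["tvec"]).ravel()
    v,u=np.indices(d.shape);X=np.stack([(u-K[0,2])/K[0,0]*d,(v-K[1,2])/K[1,1]*d,d],-1)
    W=(X-t)@R; W[d==0]=np.nan
    return W
def proj(p,P):
    return cv2.projectPoints(np.float64(P).reshape(-1,1,3),np.float64(p["rvec"]),np.float64(p["tvec"]),p["camera_matrix"],None)[0][:,0]
def px(p,uv,z):
    K=p["camera_matrix"];R=cv2.Rodrigues(p["rvec"])[0];t=np.asarray(p["tvec"]).ravel()
    r=np.c_[(np.atleast_2d(uv)-[K[0,2],K[1,2]])/[K[0,0],K[1,1]],np.ones(len(np.atleast_2d(uv)))]@R
    c=-R.T@t
    return c+r*((z-c[2])/r[:,2])[:,None]
E
python3 - <<'E'
from h import *
p=arm.read_camera("top");q=arm.read_camera("scene")
np.savez("p0.npz",**{k:p[k] for k in("color","depth","camera_matrix","rvec","tvec")})
W=cloud(p);C=p["color"].astype(int)
R=cv2.Rodrigues(p["rvec"])[0];print("cam",-R.T@p["tvec"])
print("table z", np.nanmedian(W[160:170,220:300,2]))
for n,(u,v),H in [("h4",(172,216),.062),("h2",(229,189),.038),("h3",(278,212),.050),("mould",(343,197),.038)]:
    s=W[v-25:v+25,u-25:u+25].reshape(-1,3); s=s[abs(s[:,2]-H)<.006]
    r=cv2.minAreaRect((s[:,:2]*1000).astype(np.float32)); print(n,len(s),np.median(s[:,2]),r, s[:,:2].mean(0))
for n,z,(u,v) in [("pad",.044,(342,244))]:
    s=W[v-8:v+9,u-8:u+9]; print(np.round(s[::4,::4],3))
# marks: dark pixel comps
g=p["color"].max(2); m=((g<95)).astype(np.uint8); 
n,l,st,ce=cv2.connectedComponentsWithStats(m[90:260,130:360],connectivity=4)
for i in range(1,n):
    if st[i,4]>60:
        ys,xs=np.nonzero(l==i);P=px(p,np.c_[xs+130,ys+90],.017)[:,:2]
        print(st[i]+[130,90,0,0,0],cv2.minAreaRect((P*1000).astype(np.float32)),P.mean(0))
E
```

```text
cam [ 0.3947124  -0.03440473  0.86163958]
table z 0.001010833987365926
h4 704 0.06289560435255931 ((438.85504150390625, 112.84175109863281), (63.3932991027832, 54.479576110839844), 21.800737380981445) [0.43642286 0.11168686]
h2 416 0.038585794091033895 ((483.2743835449219, -11.654293060302734), (51.406185150146484, 85.09391021728516), 81.69300842285156) [ 0.49591785 -0.01076658]
h3 519 0.05054541273641716 ((449.08575439453125, -124.95620727539062), (48.07167053222656, 57.40085220336914), 70.30165100097656) [ 0.4468795  -0.12400739]
mould 1517 0.03827375278287859 ((476.3684997558594, -272.84112548828125), (96.55982971191406, 95.32032012939453), 85.27680969238281) [ 0.48032215 -0.27267728]
[[[ 0.396 -0.26  -0.001]
  [ 0.396 -0.258  0.038]
  [ 0.396 -0.267  0.041]
  [ 0.396 -0.277  0.037]
  [ 0.396 -0.298 -0.001]]

 [[ 0.387 -0.248  0.045]
  [ 0.387 -0.257  0.044]
  [ 0.387 -0.267  0.04 ]
  [ 0.387 -0.275  0.044]
  [ 0.387 -0.284  0.044]]

 [[ 0.378 -0.247  0.044]
  [ 0.378 -0.256  0.045]
  [ 0.379 -0.266  0.043]
  [ 0.379 -0.274  0.046]
  [ 0.379 -0.283  0.044]]

 [[ 0.37  -0.247  0.04
[... 1322 characters left out ...]
208.21803283691406), (59.67629623413086, 8.983378410339355), 3.0182557106018066) [0.49212832 0.20961363]
[164 203  26  31 166] ((435.5228576660156, 113.46604919433594), (55.97453308105469, 61.33667755126953), 21.593891143798828) [0.42941868 0.09731143]
[265 211  19  16  69] ((429.2623291015625, -113.7479248046875), (46.94953536987305, 18.33772087097168), 47.6180534362793) [ 0.4305914  -0.11275403]
[333 237  18  15 254] ((378.0340576171875, -271.99822998046875), (31.770795822143555, 40.2894287109375), 0.34376806020736694) [ 0.37802741 -0.27154819]
[130 245  27  15 129] ((361.3201904296875, 174.29232788085938), (65.8108901977539, 17.172061920166016), 56.192386627197266) [0.35849516 0.1702045 ]
```

Run:
```python
from h import *
from scipy.optimize import minimize
p=dict(np.load("p0.npz"));q=arm.read_camera("scene")
W=cloud(p);C=p["color"].astype(int)
np.set_printoptions(precision=4,suppress=True)
for n,(u,v),H in [("h4",(172,216),.062),("h2",(229,189),.038),("h3",(278,212),.050)]:
    c0=px(p,(u,v),H)[0,:2]
    for nm,P in(("top",W),("scene",cloud(q))):
        s=P.reshape(-1,3); s=s[(abs(s[:,2]-H)<.006)&(np.hypot(*(s[:,:2]-c0).T)<.042)]
        r=cv2.minAreaRect((s[:,:2]*1000).astype(np.float32)); print(n,nm,len(s),r)
# heel1 : red colour in mould
for nm,pp,(u,v) in(("top",p,(343,197)),("scene",q,(174,228))):
    c=pp["color"].astype(int); m=np.zeros(c.shape[:2],bool); m[v-10:v+11,u-10:u+11]=((c[...,0]-c[...,2])>30)[v-10:v+11,u-10:u+11]
    ys,xs=np.nonzero(m); P=px(pp,np.c_[xs,ys],.038)[:,:2]; print("h1",nm,len(P),P.mean(0),cv2.minAreaRect((P*1000).astype(np.float32)))
    w=cloud(pp)[v-30:v+30,u-30:u+30].reshape(-1,3); cc=c[v-30:v+30,u-30:u+30].reshape(-1,3)
    k=(cc.min(1)>150)&(abs(w[:,2]-.038)<.004); 
    r=cv2.minAreaRect((w[k,:2]*1000).astype(np.float32));print("block",r)
s=W[225:260,325:360].reshape(-1,3);cc=C[225:260,325:360].reshape(-1,3);k=(cc.max(1)<60)&(s[:,2]>.03);print("pad",k.sum(),s[k].mean(0),cv2.minAreaRect((s[k,:2]*1000).astype(np.float32)))
k=(C[...,2]-C[...,0]>40)&(W[...,0]>.6);s=W[k];print("fence",np.percentile(s[:,2],[5,50,95]));s=s[s[:,2]>np.percentile(s[:,2],60)];print(np.polyfit(s[:,1],s[:,0],1))
# plates in scene
for d in arm.pinpoint(q,"mark_a"): print(px(q,d["xy"],.015))
for a,b in [((.652,.0899,.017),0),((.649,-.0001,.017),0),((.646,-.0901,.017),0),((.6427,-.1801,.017),0)]: print(proj(q,a),proj(p,a))
cv2.imwrite("pics/plates.png",cv2.resize(q["color"][200:285,205:385,::-1],None,fx=4,fy=4,interpolation=cv2.INTER_CUBIC))
```

```text
h4 top 704 ((438.85504150390625, 112.84175109863281), (63.3932991027832, 54.479576110839844), 21.800737380981445)
h4 scene 240 ((442.6135559082031, 111.61282348632812), (64.79912567138672, 58.57921600341797), 19.279598236083984)
h2 top 395 ((500.680419921875, -10.802536010742188), (51.53207015991211, 41.952415466308594), 20.69715690612793)
h2 scene 205 ((504.1475524902344, -11.79159927368164), (51.96986770629883, 44.636348724365234), 19.829565048217773)
h3 top 519 ((449.08575439453125, -124.95620727539062), (48.07167053222656, 57.40085220336914), 70.30165100097656)
h3 scene 252 ((451.1122741699219, -124.8377685546875), (47.46372985839844, 60.599647521972656), 66.62397766113281)
h1 top 254 [ 0.4834 -0.2722] ((484.2149658203125, -272.02783203125), (32.25517654418945, 41.678279876708984), 88.44573211669922)
block ((470.86663818359375, -271.93145751953125), (95.7822265625, 106.2000732421875), 84.9893798828125)
h1 scene 162 [ 0.4867 -0.2743] ((486.6739196777344, -274.22369384765625), (33.909149169921875, 41.291053771972656), 88.15432739257812)
block ((463.08447265625, -271.2461242675781), (95.22478485107422, 125.64964294433594), 84.79796600341797)
pad 203 [ 0.3784 -0.2641  0.0444] ((378.34161376953125, -264.34832763671875), (35.254573822021484, 29.04105567932129), 86.13141632080078)
fence [0.0276 0.0304 0.0328]
[0.0347 0.6877]
[[ 0.6493 -0.1786  0.015 ]]
[[0.6596 0.092  0.015 ]]
[[ 0.646  -0.0961  0.015 ]]
[[ 0.6504 -0.0065  0.015 ]]
[[336.4989 221.8033]] [[186.6087 124.9769]]
[[306.1185 233.5316]] [[224.9633 127.0202]]
[[273.4159 246.1563]] [[263.0016 129.0466]]
[[238.055  259.6959]] [[300.7285 131.1788]]
```

View pics/plates.png

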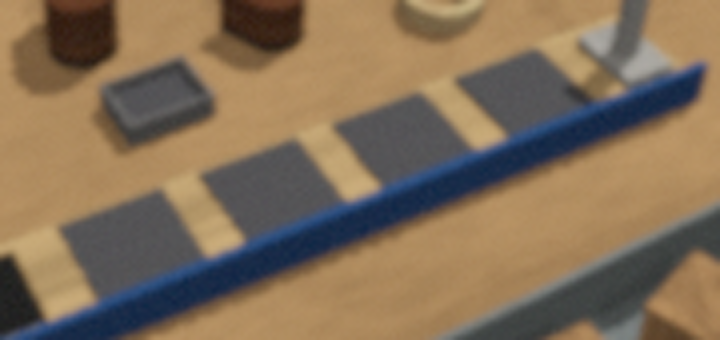

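```bash
cat >> h.py <<'E'
from scipy.spatial.transform import Rotation as Ro
def st():
    s=arm.state();x=Ro.from_rotvec(s["eef_rot"]).as_matrix()
    print("t %.2f pos %s xang %.1f down %s F %s open %.4f"%(s["time"],np.round(s["ee_pos"],4),np.degrees(np.arctan2(x[1,0],x[0,0])),np.round(x[:,2],4),np.round(s["contact_force"],1),s["opening"]),"q",np.round(s["q"],2))
    return s
def plan(xy,ang,z):
    s=st();M=Ro.from_rotvec(s["eef_rot"])
    T=Ro.from_matrix(np.array([[np.cos(a:=np.radians(ang)),np.sin(a),0],[np.sin(a),-np.cos(a),0],[0,0,-1]]))
    d=(M.inv()*T).as_rotvec(degrees=True)
    sh=T.inv().apply(np.r_[xy,z]-s["ee_pos"])*1000
    print("turn deg",np.round(d,1),"then shift mm",np.round(sh,1), "noturn shift",np.round(M.inv().apply(np.r_[xy,z]-s["ee_pos"])*1000,1))
E
python3 -c "
from h import *
plan((.378,-.2645),175.5,.12)"
```

```text
t 1.10 pos [0.1829 0.5452 0.2503] xang 161.4 down [ 0.e+00  1.e-04 -1.e+00] F [ 0.1 -0.3 -0.7] open 0.0853 q [1.14 0.38 0.08 1.27 0.   1.46]
turn deg [  0.    0.  -14.1] then shift mm [-258.  -791.9  130.3] noturn shift [-442.5 -705.5  130.3]
```

>>> send_rows([
  [0, 0, -7, 0, 0, 0, 0],
  [0, 0, -7, 0, 0, 0, 0],
  [0, 0, 0, -21.5, -30.2, 0, 0],
  [0, 0, 0, -21.5, -30.2, 0, 0],
  [0, 0, 0, -21.5, -30.2, 0, 0],
  [0, 0, 0, -21.5, -30.2, 0, 0],
  [0, 0, 0, -21.5, -30.2, 0, 0],
  [0, 0, 0, -21.5, -30.2, 0, 0],
])

```text
time: 1.77
ee_pos: [0.2977, 0.3528, 0.2505]
eef_rot: [0.124, 3.139, 0.001]
contact_force: [1.3, 0.0, -0.1]
opening: -0.0001
```

>>> send_rows([
  [0, 0, 0, -21.5, -30.2, 0, 0],
  [0, 0, 0, -21.5, -30.2, 0, 0],
  [0, 0, 0, -21.5, -30.2, 0, 0],
  [0, 0, 0, -21.5, -30.2, 0, 0],
  [0, 0, 0, -21.5, -30.2, 0, 0],
  [0, 0, 0, -21.5, -30.2, 0, 0],
  [0, 0, 0, -21.5, -30.2, 0, 0],
  [0, 0, 0, -21.5, -30.2, 0, 0],
])

```text
time: 2.43
ee_pos: [0.4501, 0.098, 0.2506]
eef_rot: [0.125, 3.138, 0.0]
contact_force: [0.9, -0.5, -0.2]
opening: -0.0
```

```bash
python3 -c "
from h import *
plan((.378,-.2645),175.5,.12)"
```

```text
t 2.43 pos [0.4501 0.098  0.2506] xang 175.4 down [ 8.e-04  3.e-04 -1.e+00] F [ 0.9 -0.5 -0.2] open -0.0000 q [ 0.08  0.15 -0.23  1.2   0.    0.16]
turn deg [ 0.   0.  -0.1] then shift mm [  43.5 -367.1  130.6] noturn shift [  43.1 -367.1  130.4]
```

>>> send_rows([
  [0, 0, 0, 3.6, -30.6, 8, 0],
  [0, 0, 0, 3.6, -30.6, 8, 0],
  [0, 0, 0, 3.6, -30.6, 8, 0],
  [0, 0, 0, 3.6, -30.6, 8, 0],
  [0, 0, 0, 3.6, -30.6, 8, 0],
  [0, 0, 0, 3.6, -30.6, 8, 0],
  [0, 0, 0, 3.6, -30.6, 8, 0],
  [0, 0, 0, 3.6, -30.6, 8, 0],
])

```text
time: 3.1
ee_pos: [0.4009, -0.1434, 0.1862]
eef_rot: [0.125, 3.138, -0.0]
contact_force: [1.1, -0.2, -0.5]
opening: 0.0003
```

>>> send_rows([
  [0, 0, 0, 3.6, -30.6, 8, 0],
  [0, 0, 0, 3.6, -30.6, 8, 0],
  [0, 0, 0, 3.6, -30.6, 8, 0],
  [0, 0, 0, 3.6, -30.6, 8, 0],
  [0, 0, 0, 0, 0, 12, 0],
  [0, 0, 0, 0, 0, 12, 0],
  [0, 0, 0, 0, 0, 10, 0],
  [0, 0, 0, 0, 0, 0, 0],
])

```text
time: 3.77
ee_pos: [0.376, -0.2621, 0.1185]
eef_rot: [-0.126, -3.136, -0.004]
contact_force: [-1.4, 0.1, -0.5]
opening: 0.0001
```

```bash
python3 -c "
from h import *
plan((.378,-.2645),175.5,.04)
p=arm.read_camera('scene');cv2.imwrite('pics/s1.png',cv2.resize(p['color'][150:270,80:240,::-1],None,fx=5,fy=5,interpolation=cv2.INTER_CUBIC))"
```

```text
t 3.77 pos [ 0.376  -0.2621  0.1185] xang 175.4 down [-0.0025  0.0024 -1.    ] F [-1.4  0.1 -0.5] open 0.0001 q [-0.75  0.24 -0.47  0.86  0.   -0.67]
turn deg [ 0.1 -0.2 -0.1] then shift mm [-2.2 -2.2 78.5] noturn shift [-2.4 -2.4 78.5]
```

View pics/s1.png

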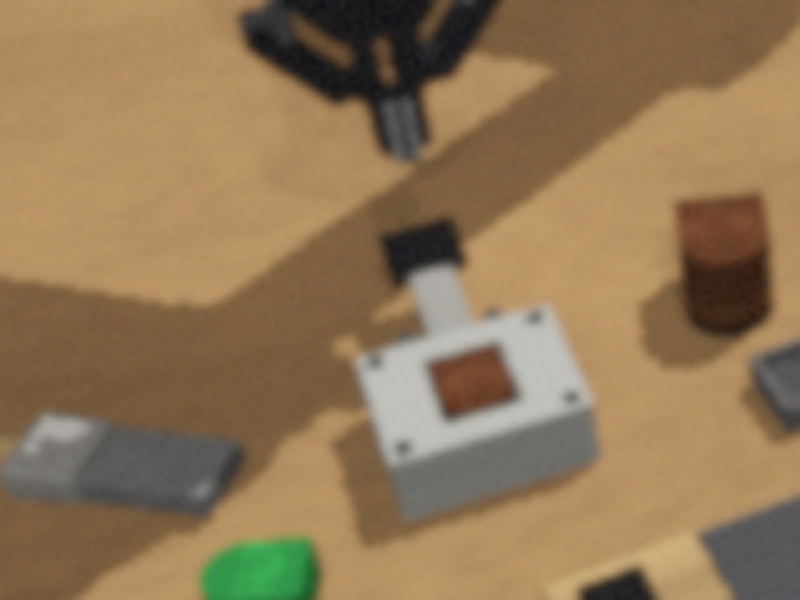

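>>> send_rows([
  [0, 0, 0, -2, -2, 15, 0],
  [0, 0, 0, 0, 0, 15, 0],
  [0, 0, 0, 0, 0, 15, 0],
  [0, 0, 0, 0, 0, 5, 0],
  [0, 0, 0, 0, 0, 4, 0],
  [0, 0, 0, 0, 0, 4, 0],
  [0, 0, 0, 0, 0, 4, 0],
  [0, 0, 0, 0, 0, 3, 0],
])

```text
time: 4.48
ee_pos: [0.379, -0.2653, 0.0557]
eef_rot: [-0.125, -3.139, 0.002]
contact_force: [-2.8, 0.7, 4.4]
opening: -0.0
```

>>> send_rows([
  [0, 0, 0, 0, 0, 3, 0],
  [0, 0, 0, 0, 0, 3, 0],
  [0, 0, 0, 0, 0, 3, 0],
  [0, 0, 0, 0, 0, 2, 0],
  [0, 0, 0, 0, 0, 0, 0],
])

```text
time: 4.9
ee_pos: [0.379, -0.2652, 0.0441]
eef_rot: [-0.125, -3.139, 0.001]
contact_force: [-2.0, -0.1, 2.4]
opening: -0.0002
```

>>> send_rows([
  [0, 0, 0, 0, 0, 2, 0],
  [0, 0, 0, 0, 0, 1, 0],
  [0, 0, 0, 0, 0, 1, 0],
  [0, 0, 0, 0, 0, 0, 0],
])

```text
time: 5.23
ee_pos: [0.3792, -0.2653, 0.0418]
eef_rot: [0.125, 3.139, -0.002]
contact_force: [-6.4, 3.0, 19.5]
opening: 0.0
```

```bash
python3 -c "
from h import *
st()
p=arm.read_camera('scene');cv2.imwrite('pics/s2.png',cv2.resize(p['color'][150:270,80:240,::-1],None,fx=5,fy=5,interpolation=cv2.INTER_CUBIC))
W=cloud(p); print(np.round(W[217:237:3,166:184:3,2],3))"
```

```text
t 5.23 pos [ 0.3792 -0.2653  0.0418] xang 175.4 down [ 5.e-04 -1.e-03 -1.e+00] F [-6.4  3.  19.5] open 0.0000 q [-0.75  0.34 -0.57  0.66 -0.   -0.67]
[[0.054 0.057 0.054 0.054 0.054 0.037]
 [0.056 0.054 0.056 0.054 0.055 0.054]
 [0.055 0.055 0.054 0.055 0.053 0.051]
 [0.031 0.056 0.057 0.058 0.052 0.047]
 [0.038 0.044 0.047 0.046 0.044 0.038]
 [0.038 0.035 0.036 0.034 0.036 0.037]
 [0.039 0.037 0.036 0.037 0.036 0.037]]
```

View pics/s2.png

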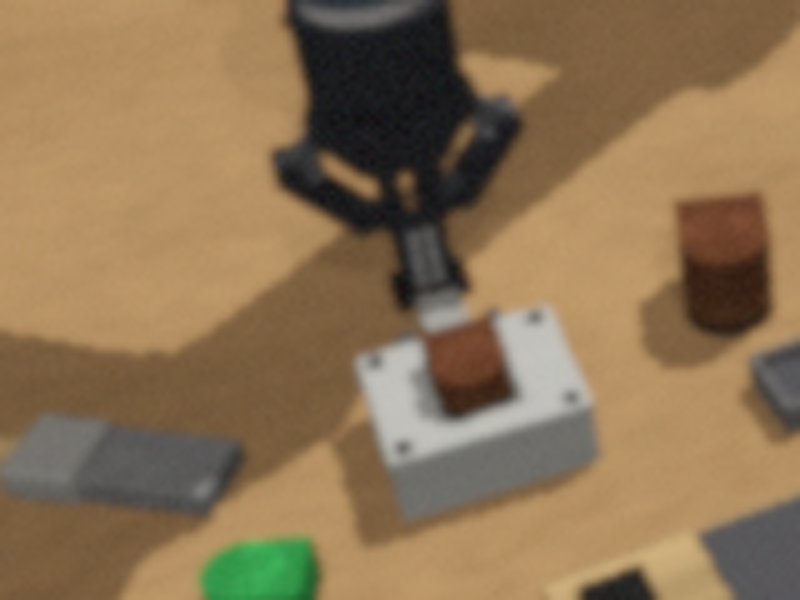

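The heel has risen, with its top at about 55 mm, and the lever is against its stop (19 N). Next I'll retreat upward and measure the ejected heel.

>>> send_rows([
  [0, 0, 0, 0, 0, -5, 0],
  [0, 0, 0, 0, 0, -15, 0],
  [0, 0, 0, 0, 0, -25, 0.7],
  [0, 0, 0, 0, 0, -30, 0.7],
  [0, 0, 0, 0, 0, -30, 0.7],
  [0, 0, 0, 0, 0, -15, 0.7],
  [0, 0, 0, 0, 0, 0, 0.7],
])

```text
time: 5.87
ee_pos: [0.382, -0.2669, 0.164]
eef_rot: [0.124, 3.132, -0.007]
contact_force: [0.3, -0.5, -0.3]
opening: 0.059
```

Run:
```python
from h import *
st()
for nm in("scene","top"):
    p=arm.read_camera(nm);u,v=proj(p,(.485,-.272,.056))[0].astype(int)
    cv2.imwrite(f'pics/e_{nm}.png',cv2.resize(p['color'][v-30:v+30,u-40:u+40,::-1],None,fx=8,fy=8,interpolation=cv2.INTER_CUBIC))
    s=cloud(p).reshape(-1,3);c=p["color"].reshape(-1,3).astype(int)
    k=(abs(s[:,2]-.056)<.005)&(np.hypot(s[:,0]-.485,s[:,1]+.272)<.035)&(c[:,0]-c[:,2]>30)
    print(nm,k.sum(),np.median(s[k,2]),cv2.minAreaRect((s[k,:2]*1000).astype(np.float32)))
    # colour-only top face
plan((.485,-.273),175.5,.12)
```

```text
t 5.87 pos [ 0.382  -0.2669  0.164 ] xang 175.5 down [ 0.0071 -0.0047 -1.    ] F [ 0.3 -0.5 -0.3] open 0.0590 q [-0.75  0.2  -0.39  0.97  0.   -0.67]
scene 188 0.054633842561955595 ((486.09002685546875, -274.1226501464844), (34.12797546386719, 47.35045623779297), 83.37062072753906)
top 280 0.056306223737481335 ((483.6255798339844, -272.4721374511719), (35.305572509765625, 44.098419189453125), 84.20428466796875)
t 5.97 pos [ 0.38   -0.2653  0.1605] xang 175.5 down [ 2.2e-03 -8.0e-04 -1.0e+00] F [-0.1  0.7  0.4] open 0.0598 q [-0.75  0.2  -0.4   0.97  0.   -0.67]
turn deg [-0.   0.1 -0. ] then shift mm [-105.3    0.6   40.5] noturn shift [-105.2    0.7   40.7]
```

View pics/e_top.png

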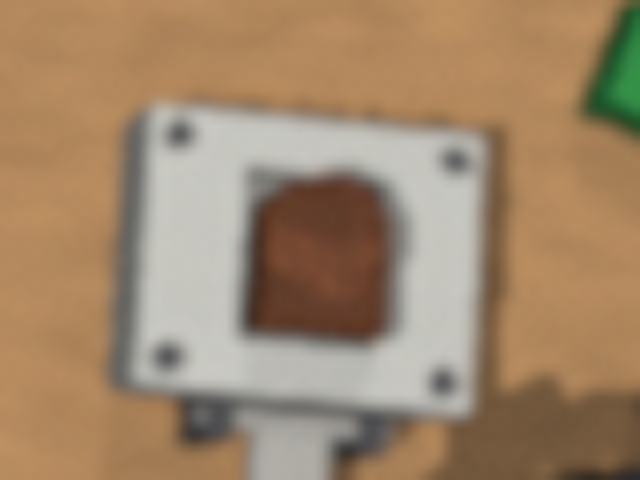

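The picture shows heel_1 standing proud in the middle of the block, round side up (+x), turned about 5° with the mould.

>>> send_rows([
  [0, 0, 1, 0, 0, 0, 0.7],
  [0, 0, 0, -26, 0, 0, 0.7],
  [0, 0, 0, -26, 0, 0, 0.7],
  [0, 0, 0, -26, 0, 0, 0.7],
  [0, 0, 0, -26, 0, 10, 0.7],
  [0, 0, 0, 0, 0, 20, 0.7],
  [0, 0, 0, 0, 0, 20, 0.7],
  [0, 0, 0, 0, 0, 0, 0.7],
])

```text
time: 6.63
ee_pos: [0.4797, -0.2724, 0.1045]
eef_rot: [-0.152, -3.13, -0.009]
contact_force: [0.2, -0.2, -0.7]
opening: 0.0598
```

Run:
```python
from h import *
plan((.4845,-.273),174.5,.059)
```

```text
t 6.63 pos [ 0.4797 -0.2724  0.1045] xang 174.4 down [-0.0079  0.0063 -0.9999] F [ 0.2 -0.2 -0.7] open 0.0598 q [-0.63  0.43 -0.24  0.92  0.   -0.53]
turn deg [ 0.3 -0.5 -0.1] then shift mm [-4.8 -0.1 45.5] noturn shift [-5.2 -0.4 45.5]
```

>>> send_rows([
  [0, 0, 0, 0, 0, 20, 0.7],
  [0, 0, 0, 0, 0, 15, 0.7],
  [0, 0, 0, 0, 0, 8, 0.7],
  [0, 0, 0, 0, 0, 4, 0.7],
  [0, 0, 0, 0, 0, 0, 0.7],
  [0, 0, 0, 0, 0, 0, 0.7],
])

```text
time: 7.13
ee_pos: [0.4827, -0.2751, 0.0637]
eef_rot: [0.153, 3.138, 0.0]
contact_force: [0.6, -0.8, 0.6]
opening: 0.0598
```

Run:
```python
from h import *
plan((.4845,-.273),174.5,.059)
p=arm.read_camera('scene');cv2.imwrite('pics/s3.png',cv2.resize(p['color'][150:270,80:240,::-1],None,fx=5,fy=5,interpolation=cv2.INTER_CUBIC))
```

```text
t 7.13 pos [ 0.4827 -0.2751  0.0637] xang 174.4 down [ 3.e-04  0.e+00 -1.e+00] F [ 0.6 -0.8  0.6] open 0.0598 q [-0.63  0.47 -0.29  0.81  0.   -0.54]
turn deg [ 0.   0.  -0.1] then shift mm [-1.6  2.3  4.7] noturn shift [-1.6  2.3  4.7]
```

View pics/s3.png

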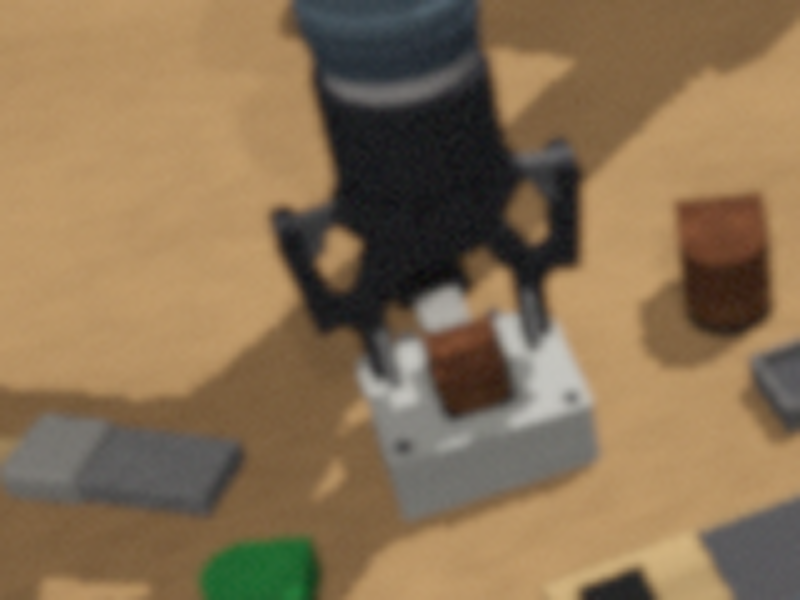

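>>> send_rows([
  [0, 0, 0, -1.5, 2, 4.5, 0.7],
  [0, 0, 0, 0, 0, 0, 0.6],
  [0, 0, 0, 0, 0, 0, 0.5],
  [0, 0, 0, 0, 0, 0, 0.4],
  [0, 0, 0, 0, 0, 0, 0.3],
  [0, 0, 0, 0, 0, 0, 0.3],
  [0, 0, 0, 0, 0, 0, 0.3],
  [0, 0, 0, 0, 0, 0, 0.3],
], newtons=30)

```text
time: 7.85
ee_pos: [0.4844, -0.2732, 0.059]
eef_rot: [0.152, 3.137, 0.0]
contact_force: [-0.8, 0.7, 1.9]
opening: 0.035
```

Run:
```python
from h import *
st()
```

```text
t 7.85 pos [ 0.4844 -0.2732  0.059 ] xang 174.4 down [ 4.e-04  0.e+00 -1.e+00] F [-0.8  0.7  1.9] open 0.0350 q [-0.63  0.47 -0.3   0.8   0.   -0.53]
```

Gripped at 35–36 mm, so I'll lift straight up.

>>> send_rows([
  [0, 0, 0, 0, 0, -4, 0.3],
  [0, 0, 0, 0, 0, -6, 0.3],
  [0, 0, 0, 0, 0, -10, 0.3],
  [0, 0, 0, 0, 0, -20, 0.3],
  [0, 0, 0, 0, 0, -30, 0.3],
  [0, 0, 0, 0, 0, -30, 0.3],
  [0, 0, 0, 0, 0, -20, 0.3],
  [0, 0, 0, 0, 0, 0, 0.3],
])

```text
time: 8.52
ee_pos: [0.487, -0.2752, 0.1849]
eef_rot: [0.152, 3.13, -0.008]
contact_force: [0.3, -1.0, -0.6]
opening: 0.0351
```

Run:
```python
from h import *
p=arm.read_camera('scene');cv2.imwrite('pics/s4.png',cv2.resize(p['color'][130:250,80:240,::-1],None,fx=5,fy=5,interpolation=cv2.INTER_CUBIC))
plan((.652,.0899),178,.18)
```

```text
t 8.57 pos [ 0.4861 -0.2746  0.1824] xang 174.4 down [ 0.0055 -0.004  -1.    ] F [-0.2  0.4 -0.5] open 0.0350 q [-0.63  0.37 -0.11  1.08 -0.   -0.53]
turn deg [-0.2  0.3 -3.6] then shift mm [-153.   370.     2.4] noturn shift [-129.8  378.8    1.8]
```

View pics/s4.png

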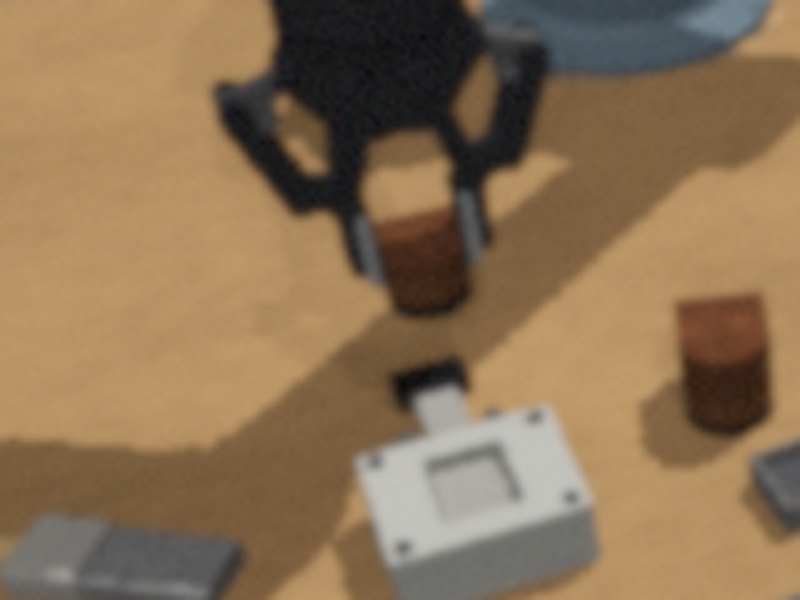

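>>> send_rows([
  [0, 0, -3.6, 0, 0, 0, 0.3],
  [0, 0, 0, -12.9, 30.7, 0, 0.3],
  [0, 0, 0, -12.9, 30.7, 0, 0.3],
  [0, 0, 0, -12.9, 30.7, 0, 0.3],
  [0, 0, 0, -12.9, 30.7, 0, 0.3],
  [0, 0, 0, -12.9, 30.7, 0, 0.3],
  [0, 0, 0, -12.9, 30.7, 0, 0.3],
  [0, 0, 0, -12.9, 30.7, 0, 0.3],
])

```text
time: 9.23
ee_pos: [0.5814, -0.0598, 0.1776]
eef_rot: [-0.054, -3.139, -0.001]
contact_force: [0.2, -0.3, -1.1]
opening: 0.0354
```

>>> send_rows([
  [0, 0, 0, -12.9, 30.7, 0, 0.3],
  [0, 0, 0, -12.9, 30.7, 0, 0.3],
  [0, 0, 0, -12.9, 30.7, 0, 0.3],
  [0, 0, 0, -12.9, 30.7, 0, 0.3],
  [0, 0, 0, -12.9, 30.7, 0, 0.3],
  [0, 0, 0, 0, 0, 20, 0.3],
  [0, 0, 0, 0, 0, 20, 0.3],
  [0, 0, 0, 0, 0, 0, 0.3],
])

```text
time: 9.9
ee_pos: [0.6481, 0.0904, 0.1331]
eef_rot: [-0.051, -3.132, 0.001]
contact_force: [-0.9, -0.3, -1.3]
opening: 0.0353
```

>>> send_rows([
  [0, 0, 0, 0, 0, 0, 0.3],
  [0, 0, 0, 0, 0, 0, 0.3],
])

```text
time: 10.07
ee_pos: [0.6511, 0.0894, 0.1389]
eef_rot: [-0.054, -3.14, 0.0]
contact_force: [-0.1, 0.0, 0.3]
opening: 0.0354
```

Run:
```python
from h import *
plan((.652,.0899),178,.046)
```

```text
t 10.07 pos [0.6511 0.0894 0.1389] xang 178.0 down [-9.e-04 -0.e+00 -1.e+00] F [-0.1  0.   0.3] open 0.0354 q [0.04 0.59 0.14 1.12 0.   0.07]
turn deg [-0.  -0.1  0. ] then shift mm [-0.8  0.6 92.9] noturn shift [-0.9  0.6 92.9]
```

>>> send_rows([
  [0, 0, 0, -0.8, 0.5, 20, 0.3],
  [0, 0, 0, 0, 0, 25, 0.3],
  [0, 0, 0, 0, 0, 20, 0.3],
  [0, 0, 0, 0, 0, 13, 0.3],
  [0, 0, 0, 0, 0, 8, 0.3],
  [0, 0, 0, 0, 0, 2, 0.3],
  [0, 0, 0, 0, 0, 0, 0.3],
  [0, 0, 0, 0, 0, 0, 0.3],
])

```text
time: 10.73
ee_pos: [0.6535, 0.09, 0.0524]
eef_rot: [0.054, 3.139, 0.0]
contact_force: [0.4, -0.8, -0.0]
opening: 0.0351
```

Run:
```python
from h import *
plan((.652,.0899),178,.046)
p=arm.read_camera('scene');cv2.imwrite('pics/s5.png',cv2.resize(p['color'][150:270,260:420,::-1],None,fx=5,fy=5,interpolation=cv2.INTER_CUBIC))
```

```text
t 10.73 pos [0.6535 0.09   0.0524] xang 178.0 down [ 2.4e-03  2.0e-04 -1.0e+00] F [ 0.4 -0.8 -0. ] open 0.0351 q [0.04 0.66 0.02 0.93 0.   0.08]
turn deg [0.  0.1 0. ] then shift mm [ 1.5 -0.2  6.4] noturn shift [ 1.5 -0.2  6.4]
```

View pics/s5.png

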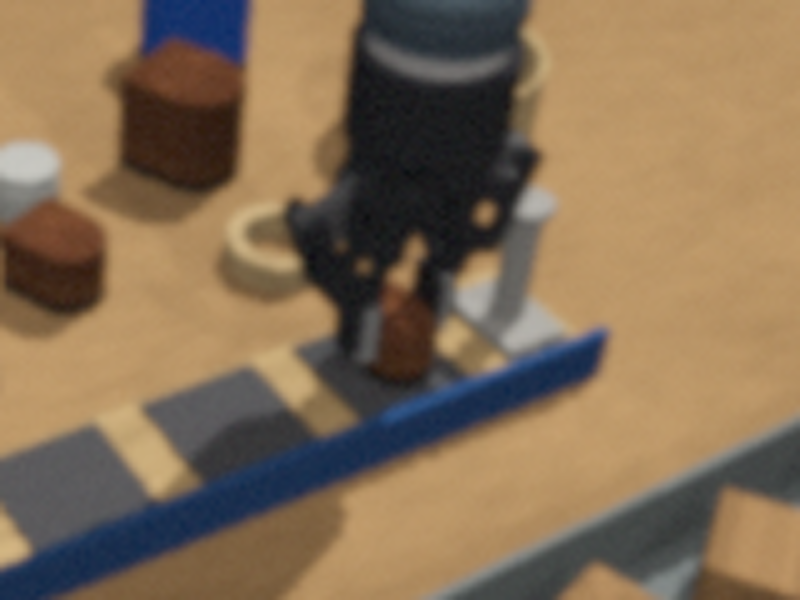

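>>> send_rows([
  [0, 0, 0, 0, 0, 1.5, 0.3],
  [0, 0, 0, 0, 0, 1.5, 0.3],
  [0, 0, 0, 0, 0, 1, 0.3],
  [0, 0, 0, 0, 0, 0.5, 0.3],
  [0, 0, 0, 0, 0, 0, 0.3],
  [0, 0, 0, 0, 0, 0, 0.3],
])

```text
time: 11.28
ee_pos: [0.6523, 0.0903, 0.0463]
eef_rot: [-0.053, -3.141, -0.0]
contact_force: [0.3, 0.7, -0.4]
opening: 0.0353
```

Run:
```python
from h import *
plan((.652,.0899),178,.046)
```

```text
t 11.28 pos [0.6523 0.0903 0.0463] xang 178.1 down [-1.e-04  1.e-04 -1.e+00] F [ 0.3  0.7 -0.4] open 0.0353 q [0.04 0.66 0.01 0.92 0.   0.08]
turn deg [ 0.  -0.   0.1] then shift mm [ 0.3 -0.4  0.3] noturn shift [ 0.3 -0.4  0.3]
```

Within a millimetre of contact now; two more small steps, then release gently.

>>> send_rows([
  [0, 0, 0, 0, 0, 0.5, 0.3],
  [0, 0, 0, 0, 0, 0.5, 0.3],
  [0, 0, 0, 0, 0, 0, 0.3],
])

```text
time: 11.53
ee_pos: [0.6523, 0.0902, 0.0462]
eef_rot: [0.053, 3.141, 0.0]
contact_force: [-1.9, -0.1, 4.8]
opening: 0.0351
```

>>> send_rows([
  [0, 0, 0, 0, 0, 0, 0.45],
  [0, 0, 0, 0, 0, 0, 0.5],
  [0, 0, 0, 0, 0, 0, 0.6],
  [0, 0, 0, 0, 0, 0, 0.6],
  [0, 0, 0, 0, 0, -10, 0.6],
  [0, 0, 0, 0, 0, -20, 0.6],
  [0, 0, 0, 0, 0, -30, 0.7],
  [0, 0, 0, 0, 0, -35, 0.8],
])

```text
time: 12.2
ee_pos: [0.6507, 0.0901, 0.1399]
eef_rot: [-0.054, -3.137, 0.0]
contact_force: [0.7, -0.1, 0.1]
opening: 0.0677
```

>>> send_rows([
  [0, 0, 0, 0, 0, -30, 0.8],
  [0, 0, 0, 0, 0, 0, 0.8],
  [0, 0, 0, 0, 0, 0, 0.8],
])

```text
time: 12.45
ee_pos: [0.6545, 0.0903, 0.1739]
eef_rot: [0.053, 3.135, 0.001]
contact_force: [-0.1, 0.3, -0.1]
opening: 0.0689
```

Run:
```python
from h import *
p=arm.read_camera('scene');cv2.imwrite('pics/s6.png',cv2.resize(p['color'][150:270,260:420,::-1],None,fx=5,fy=5,interpolation=cv2.INTER_CUBIC))
plan((.501,-.011),200.5,.12)
```

```text
t 12.50 pos [0.6531 0.0903 0.1717] xang 178.0 down [ 2.5e-03  2.0e-04 -1.0e+00] F [ 0.   0.6 -0.5] open 0.0686 q [0.04 0.58 0.2  1.19 0.   0.08]
turn deg [ -0.    0.1 -22.5] then shift mm [177.9 -41.6  51.7] noturn shift [ 148.7 -106.4   51.3]
```

View pics/s6.png

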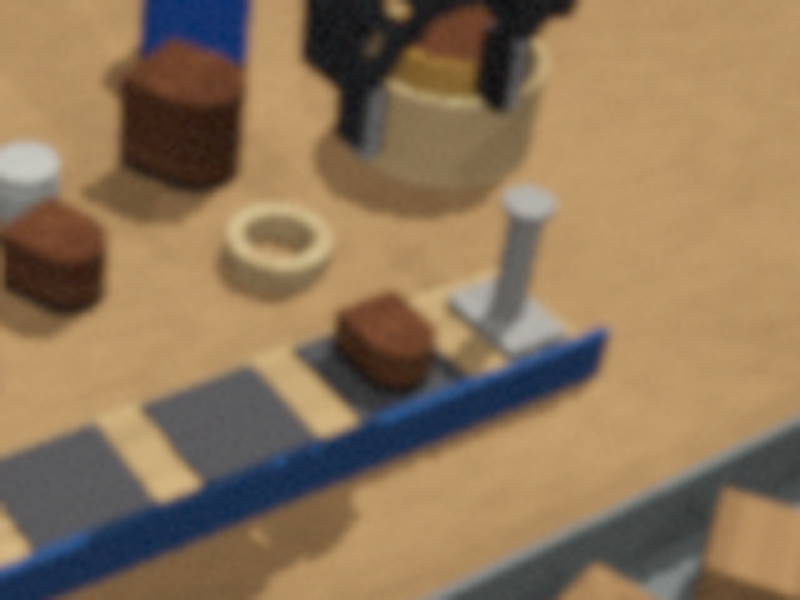

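>>> send_rows([
  [0, 0, -5.6, 0, 0, 0, 0.8],
  [0, 0, -5.6, 0, 0, 0, 0.8],
  [0, 0, -5.6, 0, 0, 0, 0.8],
  [0, 0, -5.6, 0, 0, 0, 0.8],
  [0, 0, 0, 29, -7, 0, 0.8],
  [0, 0, 0, 29, -7, 0, 0.8],
  [0, 0, 0, 29, -7, 0, 0.8],
  [0, 0, 0, 29, -7, 0, 0.8],
])

```text
time: 13.17
ee_pos: [0.5509, 0.0231, 0.1683]
eef_rot: [0.558, -3.088, -0.001]
contact_force: [1.2, -1.2, 0.7]
opening: 0.0683
```

>>> send_rows([
  [0, 0, 0, 29, -7, 0, 0.8],
  [0, 0, 0, 29, -7, 0, 0.8],
  [0, 0, 0, 0, 0, 25, 0.8],
  [0, 0, 0, 0, 0, 25, 0.8],
  [0, 0, 0, 0, 0, 0, 0.8],
  [0, 0, 0, 0, 0, 0, 0.8],
])

```text
time: 13.67
ee_pos: [0.5013, -0.0096, 0.1184]
eef_rot: [0.556, -3.086, -0.003]
contact_force: [0.4, 0.8, 1.2]
opening: 0.0681
```

Run:
```python
from h import *
plan((.502,-.011),200.5,.026)
```

```text
t 13.67 pos [ 0.5013 -0.0096  0.1184] xang -159.6 down [-0.006  0.001 -1.   ] F [0.4 0.8 1.2] open 0.0681 q [-0.15  0.32 -0.36  0.9   0.   -0.5 ]
turn deg [ 0.2 -0.3 -0.1] then shift mm [-0.1 -1.5 92.4] noturn shift [-0.6 -1.8 92.4]
```

>>> send_rows([
  [0, 0, 0, 0, -1.5, 20, 0.8],
  [0, 0, 0, 0, 0, 25, 0.8],
  [0, 0, 0, 0, 0, 25, 0.8],
  [0, 0, 0, 0, 0, 15, 0.8],
  [0, 0, 0, 0, 0, 8, 0.8],
  [0, 0, 0, 0, 0, 0, 0.8],
  [0, 0, 0, 0, 0, 0, 0.8],
])

```text
time: 14.25
ee_pos: [0.5052, -0.0112, 0.028]
eef_rot: [-0.558, 3.091, -0.0]
contact_force: [0.3, 0.7, 0.1]
opening: 0.0681
```

Run:
```python
from h import *
plan((.502,-.011),200.5,.026)
p=arm.read_camera('scene');cv2.imwrite('pics/s7.png',cv2.resize(p['color'][130:250,200:360,::-1],None,fx=5,fy=5,interpolation=cv2.INTER_CUBIC))
```

```text
t 14.25 pos [ 0.5052 -0.0112  0.028 ] xang -159.5 down [ 6.e-04  0.e+00 -1.e+00] F [0.3 0.7 0.1] open 0.0681 q [-0.15  0.43 -0.47  0.67  0.   -0.51]
turn deg [-0.  0. -0.] then shift mm [2.9 1.4 2. ] noturn shift [2.9 1.4 2. ]
```

View pics/s7.png

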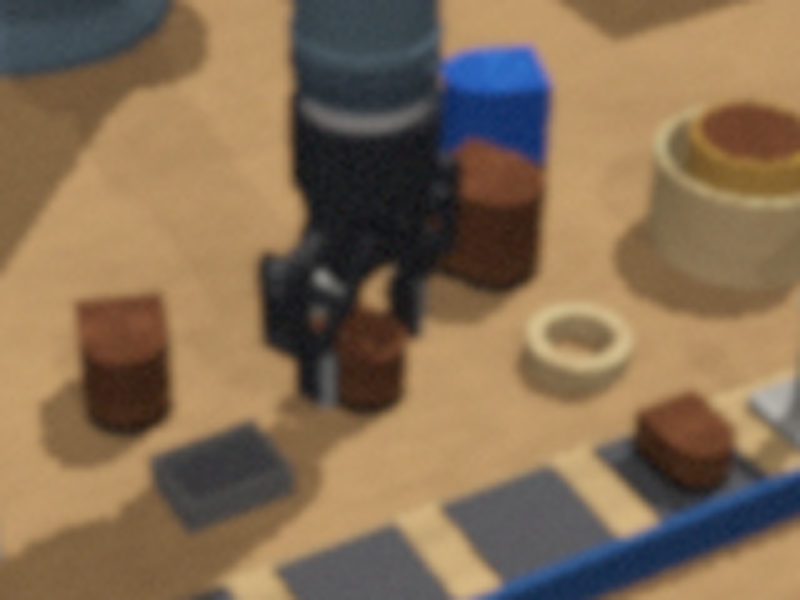

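>>> send_rows([
  [0, 0, 0, 2.5, 1, 1, 0.8],
  [0, 0, 0, 0, 0, 0, 0.7],
  [0, 0, 0, 0, 0, 0, 0.6],
  [0, 0, 0, 0, 0, 0, 0.5],
  [0, 0, 0, 0, 0, 0, 0.4],
  [0, 0, 0, 0, 0, 0, 0.35],
  [0, 0, 0, 0, 0, 0, 0.35],
  [0, 0, 0, 0, 0, 0, 0.35],
])

```text
time: 14.97
ee_pos: [0.5023, -0.0113, 0.0269]
eef_rot: [-0.557, 3.091, -0.0]
contact_force: [-1.4, -0.2, 4.7]
opening: 0.0414
```

Run:
```python
from h import *
st()
```

```text
t 14.97 pos [ 0.5023 -0.0113  0.0269] xang -159.6 down [ 1.1e-03  1.0e-04 -1.0e+00] F [-1.4 -0.2  4.7] open 0.0414 q [-0.15  0.42 -0.48  0.66  0.   -0.51]
```

>>> send_rows([
  [0, 0, 0, 0, 0, -4, 0.35],
  [0, 0, 0, 0, 0, -10, 0.35],
  [0, 0, 0, 0, 0, -20, 0.35],
  [0, 0, 0, 0, 0, -30, 0.35],
  [0, 0, 0, 0, 0, -30, 0.35],
  [0, 0, 0, 0, 0, -10, 0.35],
  [0, 0, 0, 0, 0, 0, 0.35],
  [0, 0, 0, 0, 0, 0, 0.35],
])

```text
time: 15.63
ee_pos: [0.5021, -0.0113, 0.1305]
eef_rot: [-0.557, 3.091, -0.0]
contact_force: [0.3, -0.3, -1.2]
opening: 0.0414
```

Run:
```python
from h import *
plan((.649,-.0001),178,.12)
```

```text
t 15.63 pos [ 0.5021 -0.0113  0.1305] xang -159.6 down [ 1.2e-03 -1.0e-04 -1.0e+00] F [ 0.3 -0.3 -1.2] open 0.0414 q [-0.15  0.3  -0.35  0.92  0.   -0.51]
turn deg [-0.   0.1 22.4] then shift mm [-146.4   16.4   10.5] noturn shift [-141.5  -40.8   10.6]
```

>>> send_rows([
  [0, 0, 5.6, 0, 0, 0, 0.35],
  [0, 0, 5.6, 0, 0, 0, 0.35],
  [0, 0, 5.6, 0, 0, 0, 0.35],
  [0, 0, 5.6, 0, 0, 0, 0.35],
  [0, 0, 0, -29.3, 3.3, 0, 0.35],
  [0, 0, 0, -29.3, 3.3, 0, 0.35],
  [0, 0, 0, -29.3, 3.3, 0, 0.35],
  [0, 0, 0, -29.3, 3.3, 0, 0.35],
])

```text
time: 16.3
ee_pos: [0.6187, -0.0018, 0.1274]
eef_rot: [-0.054, -3.137, -0.001]
contact_force: [0.2, -0.2, -1.1]
opening: 0.0415
```

>>> send_rows([
  [0, 0, 0, -29.3, 3.3, 0, 0.35],
  [0, 0, 0, 0, 0, 20, 0.35],
  [0, 0, 0, 0, 0, 25, 0.35],
  [0, 0, 0, 0, 0, 20, 0.35],
  [0, 0, 0, 0, 0, 12, 0.35],
  [0, 0, 0, 0, 0, 4, 0.35],
  [0, 0, 0, 0, 0, 0, 0.35],
  [0, 0, 0, 0, 0, 0, 0.35],
])

```text
time: 16.97
ee_pos: [0.6477, 0.0003, 0.0479]
eef_rot: [-0.054, -3.139, -0.0]
contact_force: [0.8, 0.0, -0.8]
opening: 0.0416
```

Run:
```python
from h import *
plan((.649,-.0001),178,.044)
```

```text
t 16.97 pos [6.477e-01 3.000e-04 4.790e-02] xang 178.0 down [-2.6e-03  3.0e-04 -1.0e+00] F [ 0.8  0.  -0.8] open 0.0416 q [-0.1   0.64 -0.02  0.91  0.   -0.06]
turn deg [ 0.  -0.1  0. ] then shift mm [-1.3 -0.4  3.9] noturn shift [-1.3 -0.4  3.9]
```

>>> send_rows([
  [0, 0, 0, -0.5, 0, 1.5, 0.35],
  [0, 0, 0, 0, 0, 1.5, 0.35],
  [0, 0, 0, 0, 0, 1, 0.35],
  [0, 0, 0, 0, 0, 0.5, 0.35],
  [0, 0, 0, 0, 0, 0, 0.35],
  [0, 0, 0, 0, 0, 0, 0.35],
])

```text
time: 17.47
ee_pos: [0.6494, 0.0002, 0.0449]
eef_rot: [0.053, 3.141, 0.0]
contact_force: [0.2, 0.2, -1.1]
opening: 0.0414
```

Run:
```python
from h import *
plan((.649,-.0001),178,.044)
```

```text
t 17.47 pos [6.494e-01 2.000e-04 4.490e-02] xang 178.1 down [ 3.e-04  1.e-04 -1.e+00] F [ 0.2  0.2 -1.1] open 0.0414 q [-0.1   0.65 -0.02  0.9   0.   -0.06]
turn deg [0.  0.  0.1] then shift mm [ 0.4 -0.3  0.9] noturn shift [ 0.4 -0.3  0.9]
```

>>> send_rows([
  [0, 0, 0, 0, 0, 0.7, 0.35],
  [0, 0, 0, 0, 0, 0.6, 0.35],
  [0, 0, 0, 0, 0, 0.3, 0.35],
  [0, 0, 0, 0, 0, 0, 0.35],
])

```text
time: 17.8
ee_pos: [0.6496, 0.0002, 0.044]
eef_rot: [0.054, 3.14, -0.0]
contact_force: [-2.0, 0.3, 4.7]
opening: 0.0419
```

>>> send_rows([
  [0, 0, 0, 0, 0, 0, 0.5],
  [0, 0, 0, 0, 0, 0, 0.55],
  [0, 0, 0, 0, 0, 0, 0.65],
  [0, 0, 0, 0, 0, 0, 0.65],
  [0, 0, 0, 0, 0, -10, 0.65],
  [0, 0, 0, 0, 0, -20, 0.65],
  [0, 0, 0, 0, 0, -30, 0.8],
  [0, 0, 0, 0, 0, -35, 0.85],
])

```text
time: 18.47
ee_pos: [0.6476, 0.0004, 0.1379]
eef_rot: [-0.053, -3.137, -0.001]
contact_force: [0.6, 0.1, -0.2]
opening: 0.0728
```

>>> send_rows([
  [0, 0, 0, 0, 0, -10, 0.85],
  [0, 0, 0, 0, 0, 0, 0.85],
  [0, 0, 0, 0, 0, 0, 0.85],
])

```text
time: 18.72
ee_pos: [0.6499, 0.0002, 0.1489]
eef_rot: [0.053, 3.139, -0.0]
contact_force: [-0.5, 0.2, -1.0]
opening: 0.0728
```

Run:
```python
from h import *
plan((.450,-.125),159.5,.15)
```

```text
t 18.72 pos [6.499e-01 2.000e-04 1.489e-01] xang 178.0 down [ 2.e-03 -1.e-04 -1.e+00] F [-0.5  0.2 -1. ] open 0.0728 q [-0.1   0.57  0.12  1.12  0.   -0.06]
turn deg [ 0.   0.1 18.5] then shift mm [ 143.4 -187.2   -1.1] noturn shift [ 195.5 -131.9   -1.4]
```

>>> send_rows([
  [0, 0, 6.1, 0, 0, 0, 0.85],
  [0, 0, 6.1, 0, 0, 0, 0.85],
  [0, 0, 6.1, 0, 0, 0, 0.85],
  [0, 0, 0, 20.5, -26.7, 0, 0.85],
  [0, 0, 0, 20.5, -26.7, 0, 0.85],
  [0, 0, 0, 20.5, -26.7, 0, 0.85],
  [0, 0, 0, 20.5, -26.7, 0, 0.85],
  [0, 0, 0, 20.5, -26.7, 0, 0.85],
])

```text
time: 19.38
ee_pos: [0.5037, -0.0895, 0.1457]
eef_rot: [-0.551, -3.088, -0.001]
contact_force: [0.4, -1.1, -0.3]
opening: 0.0728
```

>>> send_rows([
  [0, 0, 0, 20.5, -26.7, 0, 0.85],
  [0, 0, 0, 20.5, -26.7, 0, 0.85],
  [0, 0, 0, 0, 0, 20, 0.85],
  [0, 0, 0, 0, 0, 20, 0.85],
  [0, 0, 0, 0, 0, 0, 0.85],
  [0, 0, 0, 0, 0, 0, 0.85],
  [0, 0, 0, 0, 0, 0, 0.85],
])

```text
time: 19.97
ee_pos: [0.4495, -0.1251, 0.1078]
eef_rot: [-0.551, -3.091, -0.001]
contact_force: [0.3, -0.5, -0.8]
opening: 0.0727
```

Run:
```python
from h import *
plan((.450,-.125),159.7,.032)
```

```text
t 19.97 pos [ 0.4495 -0.1251  0.1078] xang 159.8 down [-1.6e-03  8.0e-04 -1.0e+00] F [ 0.3 -0.5 -0.8] open 0.0727 q [-0.41  0.26 -0.47  0.84  0.   -0.05]
turn deg [ 0.  -0.1  0.1] then shift mm [-0.4  0.2 75.8] noturn shift [-0.5  0.2 75.8]
```

>>> send_rows([
  [0, 0, 0, 0, 0, 20, 0.85],
  [0, 0, 0, 0, 0, 25, 0.85],
  [0, 0, 0, 0, 0, 20, 0.85],
  [0, 0, 0, 0, 0, 9, 0.85],
  [0, 0, 0, 0, 0, 2, 0.85],
  [0, 0, 0, 0, 0, 0, 0.85],
  [0, 0, 0, 0, 0, 0, 0.85],
])

```text
time: 20.55
ee_pos: [0.4511, -0.1258, 0.0332]
eef_rot: [0.552, 3.091, -0.0]
contact_force: [-0.2, -0.2, 0.2]
opening: 0.0725
```

Run:
```python
from h import *
plan((.450,-.125),159.7,.032)
p=arm.read_camera('scene');cv2.imwrite('pics/s8.png',cv2.resize(p['color'][130:250,160:320,::-1],None,fx=5,fy=5,interpolation=cv2.INTER_CUBIC))
```

```text
t 20.55 pos [ 0.4511 -0.1258  0.0332] xang 159.8 down [ 1.6e-03 -6.0e-04 -1.0e+00] F [-0.2 -0.2  0.2] open 0.0725 q [-0.41  0.36 -0.57  0.64  0.   -0.05]
turn deg [-0.   0.1  0.1] then shift mm [1.2 0.3 1.2] noturn shift [1.2 0.3 1.2]
```

View pics/s8.png

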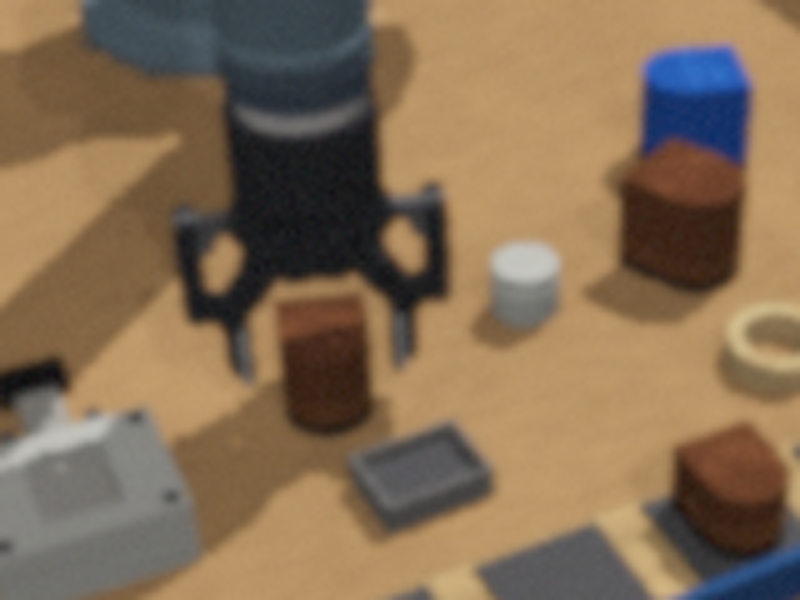

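>>> send_rows([
  [0, 0, 0, 0.5, 0, 0, 0.75],
  [0, 0, 0, 0, 0, 0, 0.65],
  [0, 0, 0, 0, 0, 0, 0.55],
  [0, 0, 0, 0, 0, 0, 0.45],
  [0, 0, 0, 0, 0, 0, 0.45],
  [0, 0, 0, 0, 0, 0, 0.45],
  [0, 0, 0, 0, 0, 0, 0.45],
])

```text
time: 21.18
ee_pos: [0.4501, -0.1255, 0.033]
eef_rot: [0.552, 3.091, -0.0]
contact_force: [-1.0, -0.1, 6.4]
opening: 0.0478
```

Run:
```python
from h import *
st()
```

```text
t 21.18 pos [ 0.4501 -0.1255  0.033 ] xang 159.7 down [ 1.5e-03 -5.0e-04 -1.0e+00] F [-1.  -0.1  6.4] open 0.0478 q [-0.41  0.36 -0.57  0.64  0.   -0.05]
```

>>> send_rows([
  [0, 0, 0, 0, 0, -4, 0.45],
  [0, 0, 0, 0, 0, -10, 0.45],
  [0, 0, 0, 0, 0, -20, 0.45],
  [0, 0, 0, 0, 0, -30, 0.45],
  [0, 0, 0, 0, 0, -30, 0.45],
  [0, 0, 0, 0, 0, -10, 0.45],
  [0, 0, 0, 0, 0, 0, 0.45],
  [0, 0, 0, 0, 0, 0, 0.45],
])

```text
time: 21.85
ee_pos: [0.4497, -0.1254, 0.1364]
eef_rot: [0.552, 3.092, -0.0]
contact_force: [0.5, 0.3, -1.6]
opening: 0.0478
```

Run:
```python
from h import *
plan((.646,-.0901),178,.14)
```

```text
t 21.85 pos [ 0.4497 -0.1254  0.1364] xang 159.7 down [ 1.e-03 -4.e-04 -1.e+00] F [ 0.5  0.3 -1.6] open 0.0478 q [-0.41  0.23 -0.43  0.91  0.   -0.05]
turn deg [ -0.    0.1 -18.3] then shift mm [-194.9   42.1   -3.6] noturn shift [-171.9  101.1   -3.4]
```

>>> send_rows([
  [0, 0, -6.1, 0, 0, 0, 0.45],
  [0, 0, -6.1, 0, 0, 0, 0.45],
  [0, 0, -6.1, 0, 0, 0, 0.45],
  [0, 0, 0, -27.8, 6, 0, 0.45],
  [0, 0, 0, -27.8, 6, 0, 0.45],
  [0, 0, 0, -27.8, 6, 0, 0.45],
  [0, 0, 0, -27.8, 6, 0, 0.45],
  [0, 0, 0, -27.8, 6, 0, 0.45],
])

```text
time: 22.52
ee_pos: [0.5891, -0.0993, 0.1336]
eef_rot: [-0.054, -3.137, -0.002]
contact_force: [-0.0, -0.9, -0.3]
opening: 0.0474
```

>>> send_rows([
  [0, 0, 0, -27.8, 6, 0, 0.45],
  [0, 0, 0, -27.8, 6, 0, 0.45],
  [0, 0, 0, 0, 0, 20, 0.45],
  [0, 0, 0, 0, 0, 20, 0.45],
  [0, 0, 0, 0, 0, 20, 0.45],
  [0, 0, 0, 0, 0, 12, 0.45],
  [0, 0, 0, 0, 0, 8, 0.45],
  [0, 0, 0, 0, 0, 0, 0.45],
])

```text
time: 23.18
ee_pos: [0.6424, -0.0892, 0.052]
eef_rot: [-0.053, -3.134, -0.003]
contact_force: [0.1, 0.5, -0.7]
opening: 0.0476
```

>>> send_rows([
  [0, 0, 0, 0, 0, 0, 0.45],
  [0, 0, 0, 0, 0, 0, 0.45],
])

```text
time: 23.35
ee_pos: [0.6458, -0.0901, 0.0567]
eef_rot: [0.054, 3.14, -0.0]
contact_force: [0.1, -0.5, -1.1]
opening: 0.0477
```

Run:
```python
from h import *
plan((.646,-.0901),178,.05)
```

```text
t 23.35 pos [ 0.6458 -0.0901  0.0567] xang 178.0 down [ 8.e-04 -1.e-04 -1.e+00] F [ 0.1 -0.5 -1.1] open 0.0477 q [-0.24  0.64 -0.    0.93  0.   -0.2 ]
turn deg [-0.  0.  0.] then shift mm [-0.2 -0.   6.7] noturn shift [-0.2 -0.   6.7]
```

>>> send_rows([
  [0, 0, 0, 0, 0, 2, 0.45],
  [0, 0, 0, 0, 0, 2, 0.45],
  [0, 0, 0, 0, 0, 1.5, 0.45],
  [0, 0, 0, 0, 0, 0.6, 0.45],
  [0, 0, 0, 0, 0, 0.6, 0.45],
  [0, 0, 0, 0, 0, 0.3, 0.45],
  [0, 0, 0, 0, 0, 0, 0.45],
  [0, 0, 0, 0, 0, 0, 0.45],
])

```text
time: 24.02
ee_pos: [0.6455, -0.0899, 0.0501]
eef_rot: [0.053, 3.141, -0.0]
contact_force: [-3.5, 0.6, 4.8]
opening: 0.0477
```

Run:
```python
from h import *
plan((.646,-.0901),178,.05)
```

```text
t 24.02 pos [ 0.6455 -0.0899  0.0501] xang 178.0 down [ 5.e-04 -1.e-04 -1.e+00] F [-3.5  0.6  4.8] open 0.0477 q [-0.24  0.65 -0.01  0.91  0.   -0.2 ]
turn deg [-0.  0.  0.] then shift mm [-0.5 -0.1  0.1] noturn shift [-0.5 -0.1  0.1]
```

Touchdown (4.8 N). Releasing; heel_2 is 90 mm away, so I'll open moderately.

>>> send_rows([
  [0, 0, 0, 0, 0, 0, 0.6],
  [0, 0, 0, 0, 0, 0, 0.65],
  [0, 0, 0, 0, 0, 0, 0.7],
  [0, 0, 0, 0, 0, 0, 0.7],
  [0, 0, 0, 0, 0, -10, 0.7],
  [0, 0, 0, 0, 0, -20, 0.7],
  [0, 0, 0, 0, 0, -30, 0.8],
  [0, 0, 0, 0, 0, -35, 0.95],
])

```text
time: 24.68
ee_pos: [0.6438, -0.0896, 0.1438]
eef_rot: [-0.054, -3.137, -0.002]
contact_force: [0.9, -0.4, 0.1]
opening: 0.0784
```

>>> send_rows([
  [0, 0, 0, 0, 0, -30, 0.95],
  [0, 0, 0, 0, 0, -10, 0.95],
  [0, 0, 0, 0, 0, 0, 0.95],
  [0, 0, 0, 0, 0, 0, 0.95],
])

```text
time: 25.02
ee_pos: [0.6458, -0.09, 0.1845]
eef_rot: [0.053, 3.14, -0.0]
contact_force: [-0.7, -0.1, 0.2]
opening: 0.0813
```

Run:
```python
from h import *
plan((.440,.1125),201,.17)
p=arm.read_camera('scene');cv2.imwrite('pics/s9.png',cv2.resize(p['color'][150:300,200:400,::-1],None,fx=4,fy=4,interpolation=cv2.INTER_CUBIC))
```

```text
t 25.02 pos [ 0.6458 -0.09    0.1845] xang 178.0 down [ 1.3e-03 -2.0e-04 -1.0e+00] F [-0.7 -0.1  0.2] open 0.0813 q [-0.24  0.56  0.2   1.21  0.   -0.2 ]
turn deg [ -0.    0.1 -23. ] then shift mm [119.5 262.8  14.5] noturn shift [212.6 195.4  14.2]
```

View pics/s9.png

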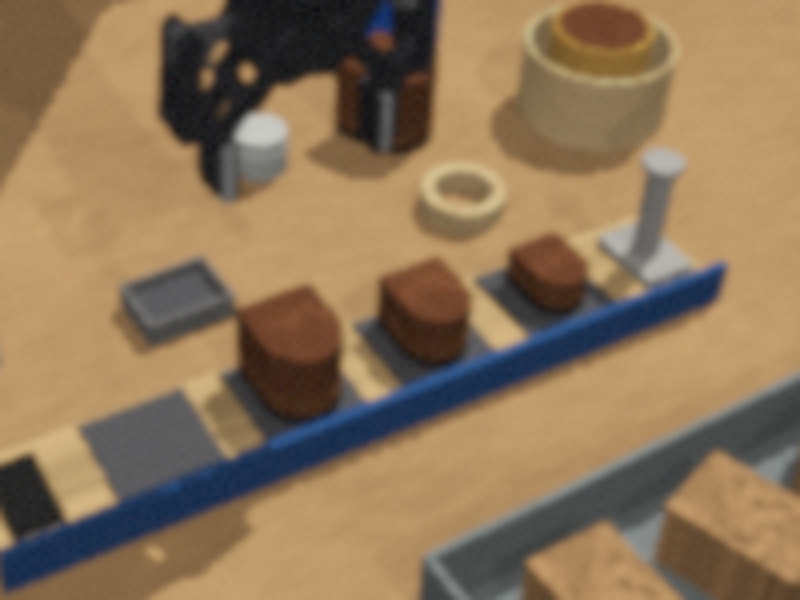

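>>> send_rows([
  [0, 0, -5.8, 0, 0, 0, 0.97],
  [0, 0, -5.8, 0, 0, 0, 0.97],
  [0, 0, -5.8, 0, 0, 0, 0.97],
  [0, 0, -5.7, 0, 0, 0, 0.97],
  [0, 0, 0, 13.3, 29.2, 0, 0.97],
  [0, 0, 0, 13.3, 29.2, 0, 0.97],
  [0, 0, 0, 13.3, 29.2, 0, 0.97],
  [0, 0, 0, 13.3, 29.2, 0, 0.97],
])

```text
time: 25.73
ee_pos: [0.5507, 0.0007, 0.1813]
eef_rot: [0.575, -3.084, -0.003]
contact_force: [0.1, 0.8, 0.2]
opening: 0.0825
```

>>> send_rows([
  [0, 0, 0, 13.3, 29.2, 0, 0.97],
  [0, 0, 0, 13.3, 29.2, 0, 0.97],
  [0, 0, 0, 13.3, 29.2, 0, 0.97],
  [0, 0, 0, 13.3, 29.2, 0, 0.97],
  [0, 0, 0, 13.3, 29.2, 0, 0.97],
  [0, 0, 0, 0, 0, 25, 0.97],
  [0, 0, 0, 0, 0, 25, 0.97],
  [0, 0, 0, 0, 0, 0, 0.97],
])

```text
time: 26.4
ee_pos: [0.4334, 0.1119, 0.1287]
eef_rot: [0.576, -3.077, -0.001]
contact_force: [-0.0, -0.1, 0.1]
opening: 0.0833
```

>>> send_rows([
  [0, 0, 0, 0, 0, 0, 0.97],
  [0, 0, 0, 0, 0, 0, 0.97],
])

```text
time: 26.57
ee_pos: [0.4385, 0.1118, 0.134]
eef_rot: [0.576, -3.087, -0.0]
contact_force: [-0.4, -0.5, 0.1]
opening: 0.083
```

Run:
```python
from h import *
plan((.440,.1125),201,.04)
```

```text
t 26.57 pos [0.4385 0.1118 0.134 ] xang -158.9 down [-1.8e-03 -1.0e-04 -1.0e+00] F [-0.4 -0.5  0.1] open 0.0830 q [ 0.11  0.21 -0.46  0.9   0.   -0.26]
turn deg [ 0.  -0.1  0.1] then shift mm [-1.6  0.2 94. ] noturn shift [-1.8  0.1 94. ]
```

>>> send_rows([
  [0, 0, 0, -1, 0, 20, 0.97],
  [0, 0, 0, 0, 0, 20, 0.97],
  [0, 0, 0, 0, 0, 8, 0.97],
  [0, 0, 0, 0, 0, 0, 0.97],
  [0, 0, 0, 0, 0, 0, 0.97],
])

```text
time: 26.98
ee_pos: [0.4402, 0.1122, 0.0867]
eef_rot: [0.576, -3.088, -0.0]
contact_force: [0.2, -0.7, -0.1]
opening: 0.0829
```

Run:
```python
from h import *
plan((.440,.1125),201,.04)
p=arm.read_camera('scene');cv2.imwrite('pics/s10.png',cv2.resize(p['color'][90:210,240:400,::-1],None,fx=5,fy=5,interpolation=cv2.INTER_CUBIC))
```

```text
t 26.98 pos [0.4402 0.1122 0.0867] xang -158.9 down [-1.e-04  1.e-04 -1.e+00] F [ 0.2 -0.7 -0.1] open 0.0829 q [ 0.11  0.26 -0.53  0.77  0.   -0.26]
turn deg [ 0.  -0.   0.1] then shift mm [ 0.1  0.4 46.7] noturn shift [ 0.1  0.4 46.7]
```

View pics/s10.png

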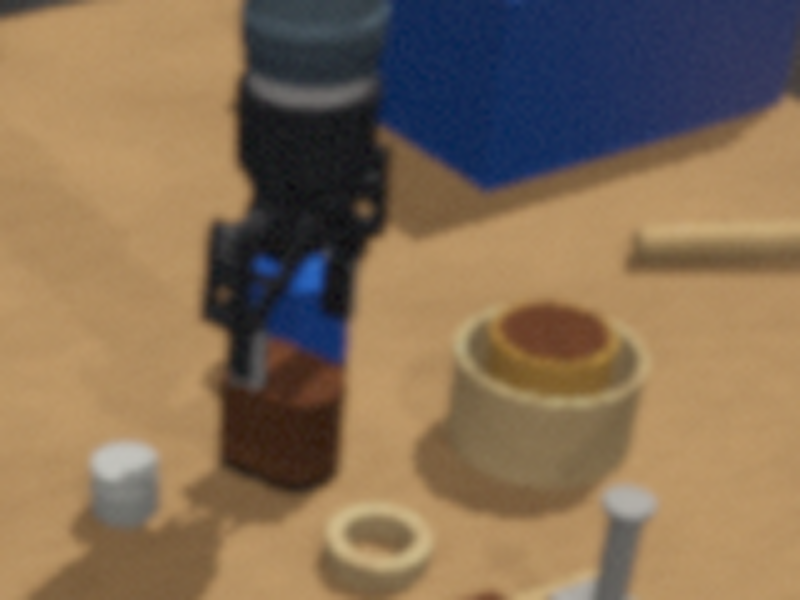

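>>> send_rows([
  [0, 0, 0, 0, 0, 6, 0.97],
  [0, 0, 0, 0, 0, 6, 0.97],
  [0, 0, 0, 0, 0, 6, 0.97],
  [0, 0, 0, 0, 0, 4, 0.97],
  [0, 0, 0, 0, 0, 0, 0.97],
])

```text
time: 27.45
ee_pos: [0.4389, 0.1122, 0.0631]
eef_rot: [0.576, -3.086, -0.0]
contact_force: [-1.0, -0.5, 0.3]
opening: 0.0828
```

>>> send_rows([
  [0, 0, 0, 0, 0, 8, 0.97],
  [0, 0, 0, 0, 0, 8, 0.97],
  [0, 0, 0, 0, 0, 6, 0.97],
  [0, 0, 0, 0, 0, 2, 0.97],
  [0, 0, 0, 0, 0, 0, 0.97],
  [0, 0, 0, 0, 0, 0, 0.97],
])

```text
time: 27.95
ee_pos: [0.4397, 0.1123, 0.04]
eef_rot: [0.576, -3.088, -0.0]
contact_force: [-0.1, -0.1, 0.2]
opening: 0.0829
```

Run:
```python
from h import *
plan((.440,.1125),201,.04)
p=arm.read_camera('scene');cv2.imwrite('pics/s11.png',cv2.resize(p['color'][90:210,240:400,::-1],None,fx=5,fy=5,interpolation=cv2.INTER_CUBIC))
```

```text
t 27.95 pos [0.4397 0.1123 0.04  ] xang -158.9 down [-6.e-04  0.e+00 -1.e+00] F [-0.1 -0.1  0.2] open 0.0829 q [ 0.11  0.33 -0.6   0.65  0.   -0.26]
turn deg [ 0.  -0.   0.1] then shift mm [-0.3  0.1 -0. ] noturn shift [-0.3  0.1 -0. ]
```

View pics/s11.png

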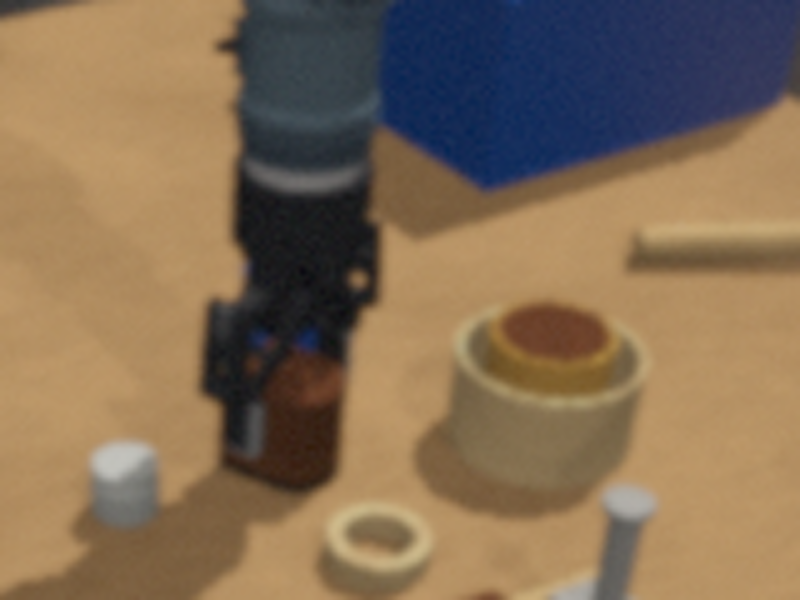

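Descended freely, straddling the brown heel_4. Closing.

>>> send_rows([
  [0, 0, 0, 0, 0, 0, 0.87],
  [0, 0, 0, 0, 0, 0, 0.77],
  [0, 0, 0, 0, 0, 0, 0.67],
  [0, 0, 0, 0, 0, 0, 0.57],
  [0, 0, 0, 0, 0, 0, 0.52],
  [0, 0, 0, 0, 0, 0, 0.52],
  [0, 0, 0, 0, 0, 0, 0.52],
  [0, 0, 0, 0, 0, 0, 0.52],
], newtons=35)

```text
time: 28.67
ee_pos: [0.4404, 0.1124, 0.0406]
eef_rot: [-0.576, 3.087, 0.0]
contact_force: [-1.2, -0.2, 5.3]
opening: 0.0538
```

Run:
```python
from h import *
st()
```

```text
t 28.67 pos [0.4404 0.1124 0.0406] xang -158.9 down [ 1.e-03  3.e-04 -1.e+00] F [-1.2 -0.2  5.3] open 0.0538 q [ 0.11  0.33 -0.59  0.65  0.   -0.26]
```

>>> send_rows([
  [0, 0, 0, 0, 0, -4, 0.52],
  [0, 0, 0, 0, 0, -10, 0.52],
  [0, 0, 0, 0, 0, -25, 0.52],
  [0, 0, 0, 0, 0, -35, 0.52],
  [0, 0, 0, 0, 0, -35, 0.52],
  [0, 0, 0, 0, 0, -30, 0.52],
  [0, 0, 0, 0, 0, -10, 0.52],
  [0, 0, 0, 0, 0, 0, 0.52],
])

```text
time: 29.33
ee_pos: [0.4419, 0.1125, 0.1922]
eef_rot: [-0.575, 3.083, -0.001]
contact_force: [0.7, 0.2, -1.2]
opening: 0.0536
```

>>> send_rows([
  [0, 0, 0, 0, 0, 0, 0.52],
  [0, 0, 0, 0, 0, 0, 0.52],
])

```text
time: 29.5
ee_pos: [0.4387, 0.1121, 0.1877]
eef_rot: [0.576, -3.085, -0.0]
contact_force: [-0.0, -0.7, -1.8]
opening: 0.0535
```

Run:
```python
from h import *
plan((.6427,-.1801),178,.18)
```

```text
t 29.50 pos [0.4387 0.1121 0.1877] xang -158.9 down [-2.9e-03 -3.0e-04 -1.0e+00] F [-0.  -0.7 -1.8] open 0.0535 q [ 0.11  0.17 -0.37  1.04  0.   -0.26]
turn deg [ 0.  -0.2 23.1] then shift mm [-214.1 -284.9    7.7] noturn shift [ -84.9 -346.2    7.2]
```

>>> send_rows([
  [0, 0, 5.8, 0, 0, 0, 0.52],
  [0, 0, 5.8, 0, 0, 0, 0.52],
  [0, 0, 5.8, 0, 0, 0, 0.52],
  [0, 0, 5.7, 0, 0, 0, 0.52],
  [0, 0, 0, -17.7, -23.7, 0, 0.52],
  [0, 0, 0, -17.7, -23.7, 0, 0.52],
  [0, 0, 0, -17.7, -23.7, 0, 0.52],
  [0, 0, 0, -17.7, -23.7, 0, 0.52],
])

```text
time: 30.17
ee_pos: [0.5065, 0.0143, 0.187]
eef_rot: [-0.053, -3.137, -0.001]
contact_force: [0.1, 1.3, -1.2]
opening: 0.0534
```

>>> send_rows([
  [0, 0, 0, -17.7, -23.7, 0, 0.52],
  [0, 0, 0, -17.7, -23.7, 0, 0.52],
  [0, 0, 0, -17.7, -23.7, 0, 0.52],
  [0, 0, 0, -17.7, -23.7, 0, 0.52],
  [0, 0, 0, -17.7, -23.7, 0, 0.52],
  [0, 0, 0, -17.7, -23.7, 0, 0.52],
  [0, 0, 0, -17.7, -23.7, 0, 0.52],
  [0, 0, 0, -17.7, -23.7, 0, 0.52],
])

```text
time: 30.83
ee_pos: [0.6418, -0.18, 0.1862]
eef_rot: [-0.054, -3.137, -0.003]
contact_force: [1.0, -0.3, -0.9]
opening: 0.0536
```

>>> send_rows([
  [0, 0, 0, 0, 0, 20, 0.52],
  [0, 0, 0, 0, 0, 30, 0.52],
  [0, 0, 0, 0, 0, 20, 0.52],
  [0, 0, 0, 0, 0, 0, 0.52],
  [0, 0, 0, 0, 0, 0, 0.52],
  [0, 0, 0, 0, 0, 0, 0.52],
])

```text
time: 31.33
ee_pos: [0.6423, -0.179, 0.1192]
eef_rot: [-0.053, -3.14, -0.001]
contact_force: [-0.3, 0.6, 0.1]
opening: 0.054
```

Run:
```python
from h import *
plan((.6427,-.1801),178,.0575)
```

```text
t 31.33 pos [ 0.6423 -0.179   0.1192] xang 178.1 down [-7.e-04  4.e-04 -1.e+00] F [-0.3  0.6  0.1] open 0.0540 q [-0.37  0.62  0.14  1.09  0.   -0.33]
turn deg [ 0.  -0.   0.1] then shift mm [-0.4 -1.1 61.7] noturn shift [-0.5 -1.1 61.7]
```

>>> send_rows([
  [0, 0, 0, -0.4, -1, 20, 0.52],
  [0, 0, 0, 0, 0, 20, 0.52],
  [0, 0, 0, 0, 0, 10, 0.52],
  [0, 0, 0, 0, 0, 5, 0.52],
  [0, 0, 0, 0, 0, 0, 0.52],
  [0, 0, 0, 0, 0, 0, 0.52],
])

```text
time: 31.83
ee_pos: [0.6434, -0.1803, 0.0652]
eef_rot: [0.053, 3.14, -0.001]
contact_force: [0.1, -0.9, -0.6]
opening: 0.054
```

Run:
```python
from h import *
plan((.6427,-.1801),178,.0575)
p=arm.read_camera('scene');cv2.imwrite('pics/s12.png',cv2.resize(p['color'][150:300,190:390,::-1],None,fx=4,fy=4,interpolation=cv2.INTER_CUBIC))
```

```text
t 31.83 pos [ 0.6434 -0.1803  0.0652] xang 178.1 down [ 1.2e-03 -4.0e-04 -1.0e+00] F [ 0.1 -0.9 -0.6] open 0.0540 q [-0.37  0.66  0.06  0.97  0.   -0.33]
turn deg [-0.   0.1  0.1] then shift mm [0.7 0.1 7.7] noturn shift [0.8 0.1 7.7]
```

View pics/s12.png

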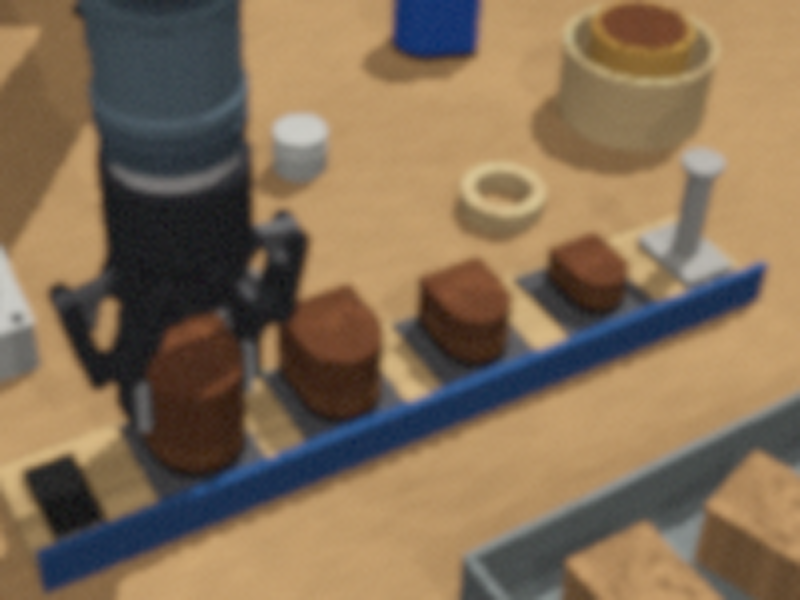

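>>> send_rows([
  [0, 0, 0, 0, 0, 2, 0.52],
  [0, 0, 0, 0, 0, 2, 0.52],
  [0, 0, 0, 0, 0, 2, 0.52],
  [0, 0, 0, 0, 0, 0.6, 0.52],
  [0, 0, 0, 0, 0, 0.6, 0.52],
  [0, 0, 0, 0, 0, 0, 0.52],
  [0, 0, 0, 0, 0, 0, 0.52],
])

```text
time: 32.47
ee_pos: [0.6429, -0.1802, 0.0577]
eef_rot: [0.053, 3.141, -0.0]
contact_force: [-3.0, 0.7, 5.2]
opening: 0.0537
```

Run:
```python
from h import *
plan((.6427,-.1801),178,.0575)
```

```text
t 32.47 pos [ 0.6429 -0.1802  0.0577] xang 178.1 down [ 4.e-04 -1.e-04 -1.e+00] F [-3.   0.7  5.2] open 0.0537 q [-0.37  0.67  0.05  0.95  0.   -0.33]
turn deg [-0.   0.   0.1] then shift mm [0.2 0.1 0.2] noturn shift [0.2 0.1 0.2]
```

>>> send_rows([
  [0, 0, 0, 0, 0, 0, 0.66],
  [0, 0, 0, 0, 0, 0, 0.7],
  [0, 0, 0, 0, 0, 0, 0.76],
  [0, 0, 0, 0, 0, 0, 0.76],
  [0, 0, 0, 0, 0, -10, 0.76],
  [0, 0, 0, 0, 0, -20, 0.76],
  [0, 0, 0, 0, 0, -30, 0.76],
  [0, 0, 0, 0, 0, -35, 0.76],
])

```text
time: 33.13
ee_pos: [0.6414, -0.1796, 0.1516]
eef_rot: [-0.053, -3.137, -0.002]
contact_force: [0.6, 0.5, 0.7]
opening: 0.0649
```

>>> send_rows([
  [0, 0, 0, 0, 0, -35, 0.76],
  [0, 0, 0, 35, 0, 0, 0.76],
  [0, 0, 0, 35, 0, 0, 0.76],
  [0, 0, 0, 35, 0, 0, 0.76],
  [0, 0, 0, 35, 0, 0, 0.76],
  [0, 0, 0, 35, 0, 0, 0.76],
  [0, 0, 0, 0, 0, 0, 0.76],
  [0, 0, 0, 0, 0, 0, 0.76],
])

```text
time: 33.8
ee_pos: [0.4658, -0.1736, 0.1873]
eef_rot: [-0.055, -3.14, -0.001]
contact_force: [0.5, -1.3, -0.3]
opening: 0.0648
```

Run:
```python
from h import *
st()
pl=np.array([[.652,.0899],[.649,-.0001],[.646,-.0901],[.6427,-.1801]])
for nm in("scene","top"):
    p=arm.read_camera(nm);W=cloud(p).reshape(-1,3);c=p["color"].reshape(-1,3).astype(int)
    for i,h in enumerate((26,38,50,62)):
        H=.017+h/1000
        s=W[(abs(W[:,2]-H)<.006)&(np.hypot(*(W[:,:2]-pl[i]).T)<.042)&(c[:,0]-c[:,2]>20)]
        r=cv2.minAreaRect((s[:,:2]*1000).astype(np.float32));print(nm,i+1,len(s),np.round(np.median(s[:,2]),4),np.round(r[0],1),np.round(r[1],1),round(r[2],1))
    if nm=="top":
        cv2.imwrite('pics/f_top.png',cv2.resize(p['color'][90:165,130:360,::-1],None,fx=3.4,fy=3.4,interpolation=cv2.INTER_CUBIC))
    else: cv2.imwrite('pics/f_scene.png',cv2.resize(p['color'][150:300,190:390,::-1],None,fx=4,fy=4,interpolation=cv2.INTER_CUBIC))
```

```text
t 33.80 pos [ 0.4658 -0.1736  0.1873] xang 178.0 down [-1.1e-03  8.0e-04 -1.0e+00] F [ 0.5 -1.3 -0.3] open 0.0648 q [-0.48  0.25 -0.26  1.06  0.   -0.45]
scene 1 197 0.0415 [653.4  89.3] [37.2 48.1] 87.6
scene 2 272 0.0537 [6.504e+02 5.000e-01] [54.2 42.6] 3.0
scene 3 385 0.0656 [647.1 -89.8] [48.8 59.8] 88.1
scene 4 538 0.0777 [ 644.6 -179.6] [54.5 66.1] 89.7
top 1 309 0.0436 [651.3  90.2] [46.1 36.2] 0.1
top 2 393 0.0558 [646.9   0.7] [52.4 40.7] 0.9
top 3 498 0.0675 [643.2 -90.1] [56.7 47.2] 0.5
top 4 640 0.0793 [ 641.4 -179.4] [53.3 64.4] 89.7
```

View pics/f_top.png

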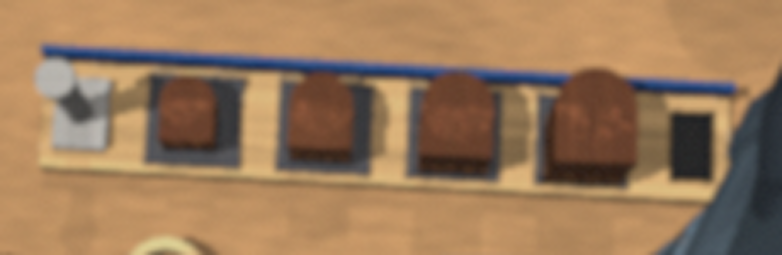

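View pics/f_scene.png

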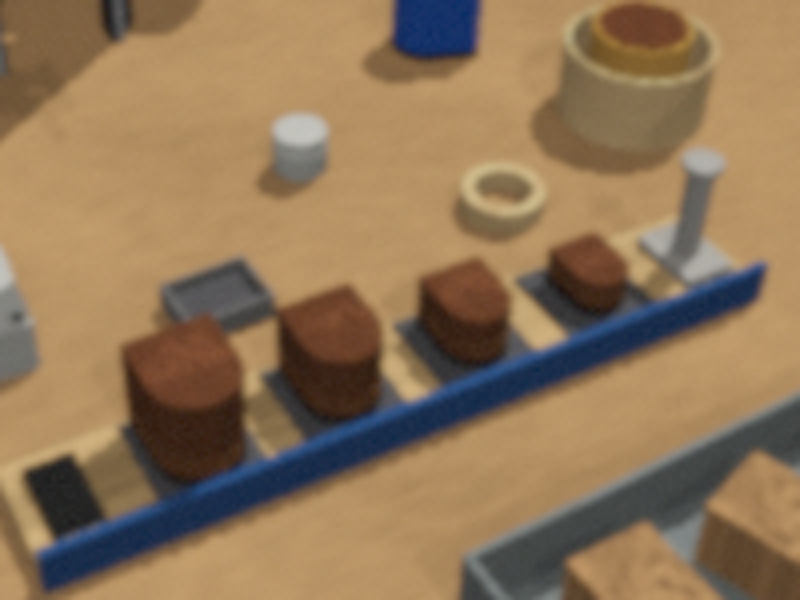

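All four stand upright, within about 3 mm of their plate centres in both cameras, and the arm is clear. Handing in.

```bash
python3 -c "
from h import *
print(arm.job_done()); st()"
```

```text
the job is handed in; nothing more can be done
None
the job is handed in; nothing more can be done
```

The four heels now stand upright in size order, each on its own mark: heel_1 beside the end stop, then heel_2 and heel_3, with heel_4 at the far end. I pressed the lever down to its stop (peak reading about 20 N), which raised heel_1 fully, and then lifted it out. I handed the job in after about 34 s of robot time, with the gripper clear of everything; the hand-in gives no verdict.

- **Final positions:** both cameras put each heel within about 3 mm of my measured plate centre. All top heights are within about 2 mm of what upright heels on the plates should show.
- **Disagreement:** the two cameras differ by 2–4 mm in x. The top view puts heels 2 and 3 about 2–3 mm robot-side of centre, while the scene view puts all four 1–2 mm fence-side. I took that as calibration error and did not correct it.
- **Not checked:** I measured the plate centres only before placing, from the top camera, so they carry its calibration error of about 2 mm.

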